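# Click three hex keys back into their rack in size order

### The job

The thinnest hex key is still in the sloping rack. Put the two loose ones back beside it in size order, thickest at the far left, each pushed fully home until it snaps into the pair of spring clips of its own size. Like the first one, they lie straight up the slope with the bend at the top and the short arm close above the upper clips. Leave the clipped key and the other things on the bench as they are.

Things in the scene. Friction and masses are not known exactly. Their poses are not given: they have to be found in the camera images.
- rack: Grey hex-key rack screwed to the worktop, 276 mm wide, about 155 deep and 150 high: two tube end frames carry two parallel cross rails, the upper one further back, like a lectern facing the robot. Origin on the worktop under the middle of its face; x to its back, y to its left, z up. Place and yaw vary.
- rack_face: Sloping face of the rack. Origin midway between the rails and along them, 115 mm above the worktop, on the surface the keys rest on. x points up the slope (35 degrees above level), y along the rails to the left, z squarely out of the face. Rails 24 mm wide (x) centred at x = -32 and +32 mm, open between and below them. Clips stand on both rails at y = -80 (small), 0, +80 mm (large).
- face_mid (a point): Origin of rack_face. Its clips: each 16 mm long (x), two sprung steel jaws with inward lips and flared mouths, out to z = 18, 21 and 24 mm (small, middle, large). A key laid across both rails and pushed squarely in (-z) spreads the lips until they snap over it: about 10 to 16 N in all, most of it 5 to 11 mm above the seat. Seated, its lower flat is at z = 0. A clip admits no thicker key; a thinner one lies loose in it.
- key_small: Thinnest of three hex keys, already home in its clips. L-shaped, dark steel, 10 mm across flats, 11.5 across the corners at its sides, 0.10 kg. Long arm 112 mm along x, bend at +x (axis of the 40 mm short arm at x = 49.0 mm, pointing to -y), free end at x = -58.0 mm. Origin under the long arm where it belongs midway between the rails.
- key_small_grip (a point): Point on the axis of that key's long arm, 5 mm above the key's origin.
- key_small_bend (a point): Point where the axes of that key's two arms cross, 49 mm along x from key_small_grip.
- slot_small (a point): Where key_small_grip lies when that key is home in its clips: the right-hand (-y) station of the rack, 5 mm out of the face; axes as rack_face.
- key_mid: Middle of three L-shaped hex keys, loose, dark steel, 14 mm across flats, 16.2 across the corners at its sides, 0.24 kg. Lies flat, z up. Long arm 140 mm along x, bend at +x (axis of the 56 mm short arm at x = 51.0 mm, pointing to -y), free end at x = -82.0 mm. Origin under the long arm where it belongs midway between the rails: grip it here, across y.
- key_mid_grip (a point): Point on the axis of that key's long arm, 7 mm above the key's origin.
- key_mid_bend (a point): Point where the axes of that key's two arms cross, 51 mm along x from key_mid_grip.
- slot_mid (a point): Where key_mid_grip lies when that key is home in its clips: the middle station of the rack, 7 mm out of the face; axes as rack_face.
- key_large: Thickest of three L-shaped hex keys, loose, dark steel, 19 mm across flats, 21.9 across the corners at its sides, 0.50 kg. Lies flat, z up. Long arm 175 mm along x, bend at +x (axis of the 66 mm short arm at x = 53.5 mm, pointing to -y), free end at x = -112.0 mm. Origin under the long arm where it belongs midway between the rails: grip it here, across y.
- key_large_grip (a point): Point on the axis of that key's long arm, 9.5 mm above the key's origin.
- key_large_bend (a point): Point where the axes of that key's two arms cross, 54 mm along x from key_large_grip.
- slot_large (a point): Where key_large_grip lies when that key is home in its clips: the left-hand (+y) station of the rack, 9.5 mm out of the face; axes as rack_face.
- masking_tape: Roll of masking tape lying flat, 100 mm across, 24 high, origin under its centre; leave it alone.
- sharpening_stone: Dark oil stone 50x150x25 mm, long in its y, origin under its centre; leave it alone.
- pliers_red: Red-handled pliers 50x176x15 mm, long in its y, lying in front of the rack; leave them alone.
- side_cutter: Blue-handled pliers 50x153x15 mm, long in its y, lying right of the keys; leave them alone.
There are look-alikes about, which are no part of the job. Leave any turquoise or yellow look-alike of the side_cutter alone.

How it is judged:
By the outcome, as a careful person would: the job done as asked, in the order asked, and still so for the second after the job is handed in, with the robot touching nothing.
It also fails if it takes over 61 s, if anything falls off the work surface, if the arm or the gripper's body presses on something with over 40 N, if the wrist force passes 120 N, or if a joint passes its speed limit or range.

### The arm

A 7-joint arm with a two-finger parallel gripper is mounted at the origin on a cart in front of the work surface, level with it; the furniture and walls round the work are solid. World frame = base frame: x ahead of the robot, y to its left, z up, the work surface at z = 0. Lengths are in m, angles in degrees, forces in N, time in s.
With the tool pointing down it reaches from about 0.4 to 0.9 m from the base axis. Payload 5.6 kg.
Tool frame: the origin (TCP) lies between the finger pads; the fingertips stand tip_reach ahead of it and the grasp point (between the pads) lies 8 mm behind it (tip_reach is the distance from the TCP to the fingertips, in m); z points along the fingers, y is the line along which they close (so a half turn about z gives the same grasp; the last joint's range is limited). The gripper opens to 92 mm and grips with 3 to 60 N. Pads are 20 mm wide; open, the fingers measure 128 mm over their backs; the gripper's body (75 mm by 189 mm) begins 69 mm behind the grasp point.
Start: joints at [67.265, 26.786, -0.665, 91.828, 0.344, 61.387, -3.226], TCP at [0.225, -0.61, 0.226] pointing down, gripper open.
Joint ranges: [-144.91, 144.91], [-17.63, 115.5], [-89.93, 88.59], [15.96, 139.68], [-74.01, 254.01], [8.47, 105.57], [-167.45, 167.45]. Speed limits (degrees/s): [147.25, 147.25, 180, 180, 180, 180, 180].

### API

Orientations are given as a 3x3 rotation matrix whose columns are the frame's x, y, z axes.
In Python, from station import * gives the robot as it stands.
- The arm moves only by the tool apply_moves, never from a script. Its argument "motion" is a list of rows, each an object of numbers: "gripper": the closure, from -1 (fully open) to 1 (shut); "dx", "dy", "dz": the shift along the tool's x, y, z in units of 30 mm (1.0 is 30 mm); "rx", "ry", "rz": the turn, a rotation vector about the tool's x, y, z in units of 5 degrees (1.0 is 5 degrees). A call has 1 to 10 rows; each row shifts and turns the commanded pose from where the row before left it, along the tool's axes as they then stand; what a row does not reach is not made up. A row lasts 1/10 s, in which the tool goes at most 50 mm and 8.59 degrees, less where a joint would pass 70% of its speed; a pose out of reach is approached as far as the arm can. A call is refused whole if a number of a shift passes 1 or a number of a turn 1, either way. A call with a gripper value outside its range is refused whole. The fingers move at their own pace and stop on an object; "newtons" is the grip in N (left out, the last holds). Time passes only in rows, so rows that do not move let the fingers close. It gives the time, the measured TCP pose, the force, the opening and the grip force at its end, in the units of the state.
- read_state(): the state, without advancing time (a new reading comes with each control period).
- get_image(name): name is "side" or "top"; returns a dict with "image" (384x512x3 uint8, red, green, blue), "depth" (384x512 float32, m along the optical axis (not along the pixel's ray), 0 where there is no reading), "fx", "fy", "cx", "cy" (pixels), "k1" (the pictures are not rectified: a ray, as slopes to the right and down, at radius r is drawn at 1 + k1 r^2 times it, then the intrinsics apply), "world_to_cam" (4x4, takes a point from world to camera coordinates). Camera axes: x right, y up, looking along -z (the intrinsics and any distortion apply to the point x, -y, -z); pixel columns grow to the right and rows downward; lengths in m; the calibration is good to about 2 mm. A picture is of the moment at which its call begins.
- sign_off(): hands the job in; it is judged then, once.
The state is a dict: "time": time; "joint_positions": joint angles; "qvel": joint speeds; "effort": joint torques, N m; "tool_pos": TCP position; "ee_rot": TCP orientation; "force": force on the tool from outside, world axes, zero at the start; "moment": the same for the moment, N m; "gripper_width": opening from 0.0 (shut) to 1.0 (fully open); "grip_force": force on a finger pad.
Only numpy, scipy, OpenCV 4.12 (cv2) and the standard library are available. Lean on these libraries where they do the work, as an engineer would, in place of code of your own. Each camera call takes 0.05 s, during which the arm holds its last target. There are 200 camera calls.

## Working session

There is one attempt and no reset: what is moved stays moved. The work goes in short steps, Python scripts to look and compute and a tool call to move; the robot and the scene stay as the last step left them, time stands still between calls to the robot, and variables do not carry over. Pictures are saved under pics/ and viewed, at most 10 in all, crops included, and the job is handed in when it is done.

Besides the shell and the picture viewer there is one more tool, called after ">>>" as name(argument=value, ...) on one line, values as JSON. apply_moves: Moves the arm, as the interface text tells. Its arguments: {"type":"object","properties":{"motion":{"type":"array","items":{"type":"object","properties":{"gripper":{"type":"number"},"dx":{"type":"number"},"dy":{"type":"number"},"dz":{"type":"number"},"rx":{"type":"number"},"ry":{"type":"number"},"rz":{"type":"number"}}}},"newtons":{"type":"number"}},"required":["motion"]}

```bash
mkdir -p pics; ls; python3 - <<'E'
from station import *
import cv2,numpy as np
s=read_state();print({k:np.round(v,3).tolist() if not isinstance(v,(str,dict)) else v for k,v in s.items()})
for n in("top","side"):
    d=get_image(n);cv2.imwrite(f"pics/{n}0.png",d["image"][:,:,::-1])
    print(n,d["fx"],d["fy"],d["cx"],d["cy"],d["k1"],np.round(d["world_to_cam"],3).tolist())
    np.savez(f"/tmp/{n}0.npz",**d)
E
```

```text
pics
{'time': 0.0, 'joint_positions': [67.264, 26.834, -0.663, 91.879, 0.345, 61.387, -3.227], 'qvel': [-0.028, -0.019, 0.021, -0.025, 0.12, -0.131, 0.001], 'effort': [-0.0, -52.058, -0.012, -24.375, -0.057, 0.017, 0.0], 'tool_pos': [0.225, -0.609, 0.225], 'ee_rot': [[0.938, 0.346, -0.001], [0.346, -0.938, 0.002], [-0.0, -0.002, -1.0]], 'force': [0.34, 0.005, -0.367], 'moment': [-0.045, 0.015, -0.04], 'grip_force': 0.0, 'gripper_width': 1.003}
top 407.21686443624765 407.21686443624765 259.43723614686576 186.65856233636208 0.018395650101896643 [[-0.023, -1.0, -0.006, -0.148], [0.987, -0.024, 0.162, -0.572], [-0.162, -0.002, 0.987, -1.33], [0.0, 0.0, 0.0, 1.0]]
side 446.48386403506794 446.48386403506794 251.81385303709735 196.9907681888034 -0.12927817195145624 [[0.978, -0.209, -0.013, -0.569], [0.137, 0.593, 0.794, -0.063], [-0.158, -0.778, 0.608, -1.944], [0.0, 0.0, 0.0, 1.0]]
```

View pics/top0.png

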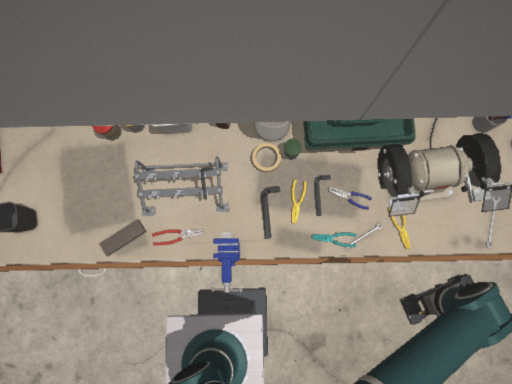

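View pics/side0.png

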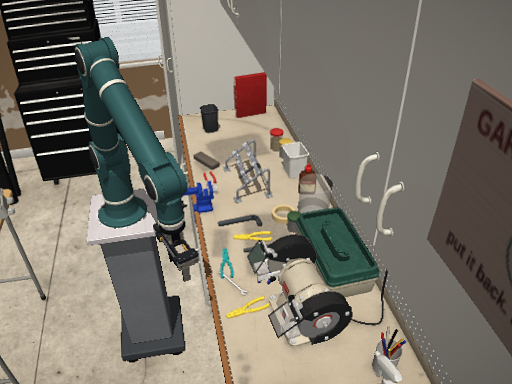

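```bash
python3 -c "
import station;print([ (n,getattr(station,n)) for n in dir(station) if not n.startswith('_')])"
```

```text
[('Unreachable', <class 'station.Unreachable'>), ('get_image', <function make.<locals>.drawn_camera at 0x7f70871800e0>), ('read_state', <function make.<locals>.<lambda> at 0x7f70871805e0>), ('sign_off', <function connect.<locals>.done at 0x7f70870f37e0>), ('tip_reach', 0.011)]
```

```bash
cat > h.py <<'E'
import numpy as np, cv2
def ray(d,uv):
    uv=np.atleast_2d(uv).astype(float)
    K=np.array([[d["fx"],0,d["cx"]],[0,d["fy"],d["cy"]],[0,0,1]],float)
    p=cv2.undistortPoints(uv.reshape(-1,1,2),K,np.array([float(d["k1"]),0,0,0])).reshape(-1,2)
    T=d["world_to_cam"];R=T[:3,:3];o=-R.T@T[:3,3]
    v=np.c_[p[:,0],-p[:,1],-np.ones(len(p))]@R
    return o,v
def onplane(d,uv,z):
    o,v=ray(d,uv);return o+v*((z-o[2])/v[:,2])[:,None]
def bydepth(d,uv):
    o,v=ray(d,uv);i=np.round(np.atleast_2d(uv)).astype(int)
    return o+v*d["depth"][i[:,1],i[:,0]][:,None]
def proj(d,P):
    T=d["world_to_cam"];c=np.atleast_2d(P)@T[:3,:3].T+T[:3,3]
    q=np.c_[c[:,0]/-c[:,2],-c[:,1]/-c[:,2]];q=q*(1+d["k1"]*(q**2).sum(1,keepdims=True))
    return np.c_[q[:,0]*d["fx"]+d["cx"],q[:,1]*d["fy"]+d["cy"]]
def load(n): return {k:v[()] for k,v in np.load(f"/tmp/{n}.npz").items()}
E
python3 - <<'E'
from h import *
d=load("top0");im=d["image"][:,:,::-1]
c=im[150:250,230:360];c=cv2.resize(c,None,fx=3,fy=4,interpolation=3)
a=cv2.resize(im[150:250,230:350],None,fx=4,fy=4,interpolation=cv2.INTER_CUBIC)
b=cv2.resize(im[150:220,130:235],None,fx=3,fy=3,interpolation=cv2.INTER_CUBIC)
o=np.zeros((400,480+315,3),np.uint8);o[:,:480]=a;o[:210,480:]=b;cv2.imwrite("pics/crop1.png",o)
g=im.max(2)
for name,(x0,x1,y0,y1),z in(("large",(255,285,180,243),.0095),("mid",(309,333,170,220),.007)):
    m=(g[y0:y1,x0:x1]<75).astype(np.uint8);n,l,st,ce=cv2.connectedComponentsWithStats(m)
    i=1+st[1:,4].argmax();print(name,st[i],g[y0:y1,x0:x1].min(),np.median(g[y0:y1,x0:x1]))
    ys,xs=np.nonzero(l==i);P=onplane(d,np.c_[xs+x0,ys+y0],z)
    print(cv2.minAreaRect(P[:,:2].astype(np.float32)*1000))
    for y in range(st[i][1],st[i][1]+st[i][3],4):
        r=xs[ys==y];print(y+y0,r.min()+x0,r.max()+x0,end='; ')
    print()
    dp=bydepth(d,np.c_[xs+x0,ys+y0]);print(np.percentile(dp[:,2],[10,50,90]))
for u,v in[(180,178),(180,192),(165,166),(200,166),(205,182),(148,210),(190,215)]:print((u,v),bydepth(d,(u,v)).round(3))
E
```

```text
large [  6   8  11  42 131] 49 152.0
((500.4063720703125, -173.1164093017578), (32.49479293823242, 142.13107299804688), 79.32392883300781)
188 266 268; 192 262 269; 196 261 266; 200 261 265; 204 262 264; 208 262 264; 212 263 265; 216 263 264; 220 264 264; 224 264 264; 228 264 265; 
[0.00991646 0.01710902 0.02085281]
mid [ 6 12  4 33 66] 52 147.0
((531.26171875, -356.9712829589844), (111.72997283935547, 9.703441619873047), 0.8999369740486145)
182 315 315; 186 315 316; 190 315 316; 194 315 316; 198 315 316; 202 316 317; 206 316 317; 210 317 317; 214 317 317; 
[0.00639993 0.01281687 0.01682102]
(180, 178) [[0.586 0.088 0.144]]
(180, 192) [[0.549 0.097 0.1  ]]
(165, 166) [[0.648 0.16  0.045]]
(200, 166) [[0.655 0.047 0.001]]
(205, 182) [[0.597 0.029 0.003]]
(148, 210) [[0.502 0.222 0.019]]
(190, 215) [[ 0.483  0.082 -0.001]]
```

View pics/crop1.png

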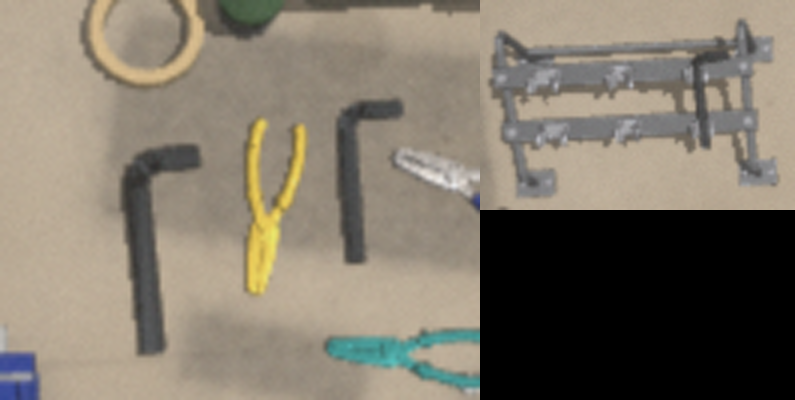

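```bash
cat > m1.py <<'E'
from h import *
d=load("top0");im=d["image"][:,:,::-1];g=cv2.cvtColor(im,cv2.COLOR_BGR2GRAY).astype(float)
# keys: per-row weighted centroid of darkness across the long arm
for name,(x0,x1),(r0,r1),(xs0,xs1),(c0,c1),h,L in(("large",(256,276),(197,246),(255,285),(270,283),.0095,(.0535,-.112)),("mid",(308,327),(184,222),(308,338),(321,334),.007,(.051,-.082))):
    w=np.clip(110-g,0,45)
    pts=[]
    for r in range(r0,r1):
        s=w[r,x0:x1]
        if s.max()>25: pts.append(((s*np.arange(x0,x1)).sum()/s.sum(),r))
    pts=np.array(pts);P=onplane(d,pts,h)[:,:2]
    vx,vy,px,py=cv2.fitLine(P.astype(np.float32),cv2.DIST_HUBER,0,1e-4,1e-4).ravel();a=np.array([vx,vy]);a*=np.sign(vx);p0=np.array([px,py])
    res=(P-p0)@np.array([-a[1],a[0]])
    # short arm
    q=[]
    for c in range(c0-1,c1):
        s=w[xs_r0:=r0-22 if r0-22>0 else 0:r0+1,c]
        if s.max()>25:q.append((c,(s*np.arange(xs_r0,r0+1)).sum()/s.sum()))
    Q=onplane(d,q,h)[:,:2];sx,sy,qx,qy=cv2.fitLine(Q.astype(np.float32),cv2.DIST_HUBER,0,1e-4,1e-4).ravel();b=np.array([sx,sy])
    t=np.linalg.solve(np.c_[a,-b],np.array([qx,qy])-p0);bend=p0+t[0]*a
    # free end : half level along axis
    col=w[r0:r1+3,x0:x1].max(1);e=r0+np.nonzero(col>22)[0].max()+.5
    E=onplane(d,[(pts[-1][0],e)],2*h)[0,:2]
    print(name,"yaw",np.degrees(np.arctan2(a[1],a[0])).round(2),"short yaw",np.degrees(np.arctan2(b[1],b[0])).round(1),"res",res.std().round(4),"bend",bend.round(4),"end",E.round(4),"len",((bend-E)@a).round(4),"expect",L[0]-L[1])
    print("  grip by bend",(bend-L[0]*a).round(4),"by end",(p0+((E-p0)@a-L[1])*a).round(4), "rows",pts[0][1],pts[-1][1],"shortcols",q[0],q[-1])
# rack rails
vv,uu=np.mgrid[160:206,128:236];uv=np.c_[uu.ravel(),vv.ravel()];D=bydepth(d,uv)
ok=d["depth"][uv[:,1],uv[:,0]]>0
for n,zl,zh in(("low",.088,.105),("up",.125,.142)):
    k=ok&(D[:,2]>zl)&(D[:,2]<zh);X=D[k]
    l=cv2.fitLine(X[:,:2].astype(np.float32),cv2.DIST_HUBER,0,1e-4,1e-4).ravel();a=l[:2]*np.sign(-l[1])*-1
    t=(X[:,:2]-l[2:])@a
    r=abs((X[:,:2]-l[2:])@np.array([-a[1],a[0]]))<.012
    print(n,k.sum(),"dir",np.degrees(np.arctan2(a[1],a[0])).round(2),"meanz",X[r,2].mean().round(4),"mid xy",(l[2:]+a*(t[r].min()+t[r].max())/2).round(4),"len",np.ptp(t[r]).round(4))
E
python3 m1.py
```

```text
File "m1.py", line 16
    s=w[xs_r0:=r0-22 if r0-22>0 else 0:r0+1,c]
                                      ^
SyntaxError: invalid syntax
```

```bash
sed -i 's/s=w\[xs_r0:=.*$/xs_r0=r0-16; s=w[xs_r0:r0+1,c]/' m1.py; python3 m1.py
```

```text
large yaw 4.69 short yaw -83.9 res 0.0004 bend [ 0.5607 -0.1713] end [ 0.3987 -0.1832] len 0.1625 expect 0.1655
  grip by bend [ 0.5074 -0.1756] by end [ 0.5104 -0.1754] rows 197.0 237.0 shortcols (269, np.float64(189.97540983606558)) (279, np.float64(189.18253968253967))
mid yaw 1.66 short yaw -88.2 res 0.0004 bend [ 0.6028 -0.3564] end [ 0.4695 -0.3596] len 0.1334 expect 0.133
  grip by bend [ 0.5519 -0.3579] by end [ 0.5515 -0.3579] rows 184.0 215.0 shortcols (320, np.float64(177.15151515151516)) (329, np.float64(176.70967741935485))
low 550 dir 91.08 meanz 0.0965 mid xy [0.5532 0.0979] len 0.2745
up 570 dir 90.29 meanz 0.1333 mid xy [0.6056 0.0996] len 0.2738
```

```bash
cat > plan.py <<'E'
import sys,numpy as np
from station import *
from scipy.spatial.transform import Rotation as Rn
def face_R(yaw): # tool x up slope, y=-face y, z=-face normal
    c=np.cos(np.radians(35));s=np.sin(np.radians(35))
    F=Rn.from_euler('z',yaw,degrees=True).as_matrix()@np.array([[c,0,-s],[0,1,0],[s,0,c]])
    return F
def flat_R(yaw): return Rn.from_euler('z',yaw,degrees=True).as_matrix()
FL=np.diag([1,-1,-1.])
def plan(R0,p0,R1,p1,N):
    w=Rn.from_matrix(R0.T@R1).as_rotvec()/N
    Rw=Rn.from_rotvec(w).as_matrix();S=np.zeros((3,3));M=R0.copy()
    for _ in range(N):S+=M;M=M@Rw
    t=np.linalg.solve(S,np.array(p1)-p0)
    print(N,"rows d",(t/.03).round(3),"r",(np.degrees(w)/5).round(3))
    return R1,np.array(p1)
def now():
    s=read_state();return np.array(s["ee_rot"]),np.array(s["tool_pos"])
E
python3 - <<'E'
from plan import *
R,p=now();R1=flat_R(1.7)@FL
a=plan(R,p,R1,[.40,-.36,.20],12)
a=plan(*a,R1,[.5517,-.358,.09],7)
a=plan(*a,R1,[.5517,-.358,.013],4)
E
```

```text
12 rows d [ 0.62  -0.581  0.069] r [-0.002  0.     0.309]
7 rows d [0.722 0.012 0.524] r [0. 0. 0.]
4 rows d [ 0.    -0.     0.642] r [0. 0. 0.]
```

>>> apply_moves(motion=[{"dx": 0.62,"dy": -0.58,"dz": 0.07,"rz": 0.31,"gripper": 0.43},{"dx": 0.62,"dy": -0.58,"dz": 0.07,"rz": 0.31,"gripper": 0.43},{"dx": 0.62,"dy": -0.58,"dz": 0.07,"rz": 0.31,"gripper": 0.43},{"dx": 0.62,"dy": -0.58,"dz": 0.07,"rz": 0.31,"gripper": 0.43},{"dx": 0.62,"dy": -0.58,"dz": 0.07,"rz": 0.31,"gripper": 0.43},{"dx": 0.62,"dy": -0.58,"dz": 0.07,"rz": 0.31,"gripper": 0.43},{"dx": 0.62,"dy": -0.58,"dz": 0.07,"rz": 0.31,"gripper": 0.43},{"dx": 0.62,"dy": -0.58,"dz": 0.07,"rz": 0.31,"gripper": 0.43},{"dx": 0.62,"dy": -0.58,"dz": 0.07,"rz": 0.31,"gripper": 0.43},{"dx": 0.62,"dy": -0.58,"dz": 0.07,"rz": 0.31,"gripper": 0.43}], newtons=60)

```text
invalid input at $.motion[0]: expected keys gripper, dx, dy, dz, rx, ry, rz
```

>>> apply_moves(motion=[{"dx": 0.62,"dy": -0.58,"dz": 0.07,"rz": 0.31,"gripper": 0.43},{"dx": 0.62,"dy": -0.58,"dz": 0.07,"rz": 0.31,"gripper": 0.43},{"dx": 0.72,"dz": 0.4,"gripper": 0.43},{"dx": 0.72,"dz": 0.4,"gripper": 0.43},{"dx": 0.72,"dz": 0.4,"gripper": 0.43},{"dx": 0.72,"dz": 0.4,"gripper": 0.43},{"dx": 0.72,"dz": 0.4,"gripper": 0.43},{"dx": 0.72,"dz": 0.4,"gripper": 0.43},{"dx": 0.6,"dz": 0.4,"gripper": 0.43},{"gripper": 0.43}])

```text
invalid input at $.motion[0]: expected keys gripper, dx, dy, dz, rx, ry, rz
```

```bash
python3 - <<'E'
from plan import *
import cv2
R,p=now();print(p,R.round(4).tolist(),read_state()["gripper_width"],read_state()["force"],read_state()["joint_positions"])
R1=flat_R(1.7)@FL
a=plan(R,p,R1,[.5492,-.358,.05],2);plan(*a,R1,[.5492,-.358,.013],3)
d=get_image("top");im=d["image"][:,:,::-1]
cv2.imwrite("pics/pre.png",cv2.resize(im[150:250,230:350],None,fx=5,fy=5,interpolation=2))
E
```

```text
[ 0.2249392  -0.60929514  0.22471927] [[0.9381, 0.3463, -0.0007], [0.3463, -0.9381, 0.0015], [-0.0001, -0.0016, -1.0]] 0.9997876717137754 [-0.12991575  0.05909578  0.04781079] [67.26533625 26.83317104 -0.66316514 91.87442942  0.34476952 61.38814266
 -3.22783569]
2 rows d [ 6.354 -2.583  2.914] r [-0.009  0.002  1.856]
3 rows d [ 0.    -0.     0.411] r [0. 0. 0.]
```

View pics/pre.png

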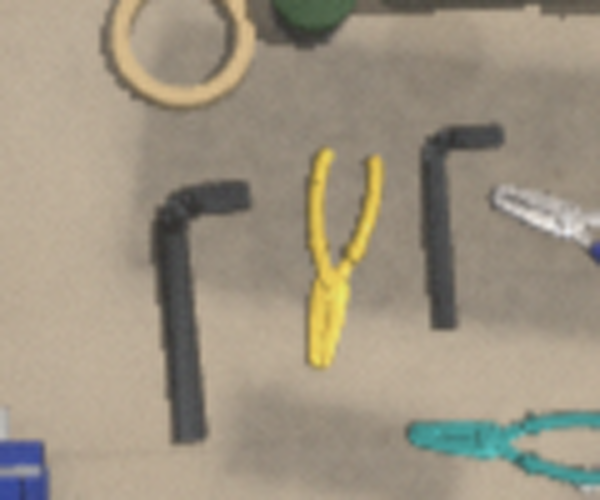

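The crop shows what could be taken for the key I want: the large L at image (265,212), the middle L at (318,197), and the small one in the rack at (205,182). By size, the middle key is the L at (318,197). The side cutter's tip is close by at about (328,188), so I'll keep the jaws narrow.

>>> apply_moves(motion=[{"dx": 0.62,"dy": -0.58,"dz": 0.07,"rx": 0,"ry": 0,"rz": 0.31,"gripper": 0.43},{"dx": 0.62,"dy": -0.58,"dz": 0.07,"rx": 0,"ry": 0,"rz": 0.31,"gripper": 0.43},{"dx": 0.62,"dy": -0.58,"dz": 0.07,"rx": 0,"ry": 0,"rz": 0.31,"gripper": 0.43},{"dx": 0.62,"dy": -0.58,"dz": 0.07,"rx": 0,"ry": 0,"rz": 0.31,"gripper": 0.43},{"dx": 0.62,"dy": -0.58,"dz": 0.07,"rx": 0,"ry": 0,"rz": 0.31,"gripper": 0.43},{"dx": 0.62,"dy": -0.58,"dz": 0.07,"rx": 0,"ry": 0,"rz": 0.31,"gripper": 0.43},{"dx": 0.62,"dy": -0.58,"dz": 0.07,"rx": 0,"ry": 0,"rz": 0.31,"gripper": 0.43},{"dx": 0.62,"dy": -0.58,"dz": 0.07,"rx": 0,"ry": 0,"rz": 0.31,"gripper": 0.43},{"dx": 0.62,"dy": -0.58,"dz": 0.07,"rx": 0,"ry": 0,"rz": 0.31,"gripper": 0.43},{"dx": 0.62,"dy": -0.58,"dz": 0.07,"rx": 0,"ry": 0,"rz": 0.31,"gripper": 0.43}], newtons=60)

```text
time: 1.15
tool_pos: [0.3661, -0.3973, 0.2044]
ee_rot: [[0.997, 0.082, -0.0], [0.082, -0.997, 0.0], [-0.0, -0.0, -1.0]]
force: [-0.1, -0.2, 0.4]
gripper_width: 0.285
grip_force: 0.0
```

>>> apply_moves(motion=[{"dx": 0.62,"dy": -0.58,"dz": 0.07,"rx": 0,"ry": 0,"rz": 0.31,"gripper": 0.43},{"dx": 0.62,"dy": -0.58,"dz": 0.07,"rx": 0,"ry": 0,"rz": 0.31,"gripper": 0.43},{"dx": 0.72,"dy": 0,"dz": 0.4,"rx": 0,"ry": 0,"rz": 0,"gripper": 0.43},{"dx": 0.72,"dy": 0,"dz": 0.4,"rx": 0,"ry": 0,"rz": 0,"gripper": 0.43},{"dx": 0.72,"dy": 0,"dz": 0.4,"rx": 0,"ry": 0,"rz": 0,"gripper": 0.43},{"dx": 0.72,"dy": 0,"dz": 0.4,"rx": 0,"ry": 0,"rz": 0,"gripper": 0.43},{"dx": 0.72,"dy": 0,"dz": 0.4,"rx": 0,"ry": 0,"rz": 0,"gripper": 0.43},{"dx": 0.72,"dy": 0,"dz": 0.4,"rx": 0,"ry": 0,"rz": 0,"gripper": 0.43},{"dx": 0.6,"dy": 0,"dz": 0.4,"rx": 0,"ry": 0,"rz": 0,"gripper": 0.43},{"dx": 0,"dy": 0,"dz": 0,"rx": 0,"ry": 0,"rz": 0,"gripper": 0.43}])

```text
time: 2.15
tool_pos: [0.5491, -0.3548, 0.1141]
ee_rot: [[0.999, 0.032, -0.002], [0.032, -0.999, 0.002], [-0.002, -0.002, -1.0]]
force: [-0.6, 1.0, 0.4]
gripper_width: 0.283
grip_force: 0.0
```

```bash
python3 - <<'E'
from plan import *
R,p=now();s=read_state();print(p,R.round(4).tolist(),s["gripper_width"],s["force"],s["joint_positions"].round(1))
R1=flat_R(1.7)@FL
a=plan(R,p,R1,[.5492,-.358,.05],3);plan(*a,R1,[.5492,-.358,.013],3)
E
```

```text
[ 0.54913314 -0.35476234  0.11406578] [[0.9995, 0.0318, -0.0018], [0.0318, -0.9995, 0.0024], [-0.0017, -0.0025, -1.0]] 0.282705946529544 [-0.59258587  0.96226487  0.41315429] [ 33.2  34.3  -4.5  95.7   3.2  50.3 -60.7]
3 rows d [0.    0.037 0.712] r [-0.009  0.007  0.008]
3 rows d [ 0.    -0.     0.411] r [0. 0. 0.]
```

>>> apply_moves(motion=[{"dx": 0,"dy": 0.1,"dz": 0.7,"rx": 0,"ry": 0,"rz": 0,"gripper": 0.43},{"dx": 0,"dy": 0,"dz": 0.7,"rx": 0,"ry": 0,"rz": 0,"gripper": 0.43},{"dx": 0,"dy": 0,"dz": 0.7,"rx": 0,"ry": 0,"rz": 0,"gripper": 0.43},{"dx": 0,"dy": 0,"dz": 0.4,"rx": 0,"ry": 0,"rz": 0,"gripper": 0.43},{"dx": 0,"dy": 0,"dz": 0.4,"rx": 0,"ry": 0,"rz": 0,"gripper": 0.43},{"dx": 0,"dy": 0,"dz": 0.4,"rx": 0,"ry": 0,"rz": 0,"gripper": 0.43},{"dx": 0,"dy": 0,"dz": 0,"rx": 0,"ry": 0,"rz": 0,"gripper": 0.43},{"dx": 0,"dy": 0,"dz": 0,"rx": 0,"ry": 0,"rz": 0,"gripper": 0.43}])

```text
time: 2.95
tool_pos: [0.5482, -0.3598, 0.0175]
ee_rot: [[1.0, 0.029, 0.0], [0.029, -1.0, -0.0], [0.0, 0.0, -1.0]]
force: [0.0, -0.3, 0.2]
gripper_width: 0.288
grip_force: 0.0
```

>>> apply_moves(motion=[{"dx": 0,"dy": 0,"dz": 0,"rx": 0,"ry": 0,"rz": 0,"gripper": 1},{"dx": 0,"dy": 0,"dz": 0,"rx": 0,"ry": 0,"rz": 0,"gripper": 1},{"dx": 0,"dy": 0,"dz": 0,"rx": 0,"ry": 0,"rz": 0,"gripper": 1},{"dx": 0,"dy": 0,"dz": 0,"rx": 0,"ry": 0,"rz": 0,"gripper": 1},{"dx": 0,"dy": 0,"dz": 0,"rx": 0,"ry": 0,"rz": 0,"gripper": 1}])

```text
time: 3.45
tool_pos: [0.5486, -0.36, 0.0181]
ee_rot: [[1.0, 0.029, 0.001], [0.029, -1.0, -0.001], [0.001, 0.001, -1.0]]
force: [0.6, -0.3, 7.8]
gripper_width: 0.141
grip_force: 59.9
```

>>> apply_moves(motion=[{"dx": 0,"dy": 0,"dz": 0,"rx": 0,"ry": 0,"rz": 0,"gripper": 0.43},{"dx": 0,"dy": 0,"dz": 0,"rx": 0,"ry": 0,"rz": 0,"gripper": 0.43},{"dx": 0,"dy": 0,"dz": 0,"rx": 0,"ry": 0,"rz": 0,"gripper": 0.43},{"dx": 0,"dy": 0,"dz": 0.1,"rx": 0,"ry": 0,"rz": 0,"gripper": 0.43},{"dx": 0,"dy": 0,"dz": 0.07,"rx": 0,"ry": 0,"rz": 0,"gripper": 0.43},{"dx": 0,"dy": 0,"dz": 0,"rx": 0,"ry": 0,"rz": 0,"gripper": 0.43},{"dx": 0,"dy": 0,"dz": 0,"rx": 0,"ry": 0,"rz": 0,"gripper": 0.43}])

```text
time: 4.15
tool_pos: [0.5479, -0.3596, 0.012]
ee_rot: [[1.0, 0.029, -0.0], [0.029, -1.0, 0.0], [-0.0, -0.0, -1.0]]
force: [-0.4, -0.6, -0.4]
gripper_width: 0.282
grip_force: 0.0
```

```bash
cat > m2.py <<'E'
from h import *
from station import *
d=get_image("top");im=d["image"][:,:,::-1];g=cv2.cvtColor(im,cv2.COLOR_BGR2GRAY)
s=read_state();print(s["tool_pos"],s["gripper_width"],s["force"])
print(proj(d,[[.5515,-.358,.007],[.603,-.356,.007],[.4695,-.36,.007]]).round(1))
print(g[208:219,310:328])
E
python3 m2.py
```

```text
[ 0.5479671  -0.35963398  0.01212464] 0.28550074402774434 [-0.81250514 -0.02815171 -1.11735347]
[[316.4 192.1]
 [315.2 177.5]
 [318.1 215.7]]
[[57 55 60 60 61 64 65 68 68 69 68 75 71 70 74 75 75 73]
 [57 58 59 63 63 65 65 65 65 68 70 71 72 73 71 71 78 77]
 [60 61 61 57 60 63 66 67 71 72 70 71 73 72 75 75 75 78]
 [58 59 60 62 67 66 67 69 68 71 67 68 73 73 71 75 76 75]
 [60 58 66 65 63 69 65 67 71 71 70 73 73 73 74 71 72 77]
 [61 59 65 63 63 69 68 67 72 69 67 71 70 75 75 76 76 76]
 [58 66 64 62 65 70 66 69 72 73 70 73 74 72 76 73 75 77]
 [56 61 62 63 65 69 64 68 72 70 70 72 73 72 72 79 78 75]
 [61 62 67 65 65 67 70 71 70 70 74 68 73 74 74 75 74 77]
 [59 64 64 66 65 68 68 67 69 74 73 71 74 76 73 79 78 78]
 [65 66 65 69 68 71 66 69 69 73 72 74 73 73 75 73 77 75]]
```

>>> apply_moves(motion=[{"dx": 0,"dy": 0,"dz": 0,"rx": 0,"ry": 0,"rz": 0,"gripper": 1},{"dx": 0,"dy": 0,"dz": 0,"rx": 0,"ry": 0,"rz": 0,"gripper": 1},{"dx": 0,"dy": 0,"dz": 0,"rx": 0,"ry": 0,"rz": 0,"gripper": 1},{"dx": 0,"dy": 0,"dz": 0,"rx": 0,"ry": 0,"rz": 0,"gripper": 1},{"dx": 0,"dy": 0,"dz": 0,"rx": 0,"ry": 0,"rz": 0,"gripper": 1}])

```text
time: 4.7
tool_pos: [0.548, -0.3598, 0.0123]
ee_rot: [[1.0, 0.029, 0.0], [0.029, -1.0, -0.0], [0.0, 0.0, -1.0]]
force: [0.4, 0.0, -0.3]
gripper_width: 0.145
grip_force: 60.0
```

>>> apply_moves(motion=[{"dx": 0,"dy": 0,"dz": -0.5,"rx": 0,"ry": 0,"rz": 0,"gripper": 1},{"dx": 0,"dy": 0,"dz": -0.8,"rx": 0,"ry": 0,"rz": 0,"gripper": 1},{"dx": 0,"dy": 0,"dz": -1,"rx": 0,"ry": 0,"rz": 0,"gripper": 1},{"dx": 0,"dy": 0,"dz": -1,"rx": 0,"ry": 0,"rz": 0,"gripper": 1},{"dx": 0,"dy": 0,"dz": -1,"rx": 0,"ry": 0,"rz": 0,"gripper": 1},{"dx": 0,"dy": 0,"dz": -1,"rx": 0,"ry": 0,"rz": 0,"gripper": 1},{"dx": 0,"dy": 0,"dz": -1,"rx": 0,"ry": 0,"rz": 0,"gripper": 1},{"dx": 0,"dy": 0,"dz": 0,"rx": 0,"ry": 0,"rz": 0,"gripper": 1}])

```text
time: 5.5
tool_pos: [0.5504, -0.3609, 0.2071]
ee_rot: [[1.0, 0.029, 0.008], [0.029, -1.0, -0.005], [0.008, 0.005, -1.0]]
force: [0.7, -0.8, -2.2]
gripper_width: 0.148
grip_force: 60.0
```

```bash
python3 - <<'E'
from h import *
from plan import *
d=load("top0");F0=np.array([.5794,.0988,.115])
vv,uu=np.mgrid[160:206,128:236];uv=np.c_[uu.ravel(),vv.ravel()];D=bydepth(d,uv)
for yaw in(0.9,):
    Fr=face_R(yaw);q=(D-F0)@Fr
    k=(abs(abs(q[:,0])-32e-3)<.011)&(q[:,2]>-.02)
    print("plane z on rails",np.percentile(q[k&(abs(q[:,2])<.005),2],[25,50,75]))
    for sx in(-1,1):
      for y0 in(.08,0,-.08):
        j=(abs(q[:,0]-sx*.032)<.014)&(abs(q[:,1]-y0)<.022)&(q[:,2]>.006)&(q[:,2]<.03)
        print(sx,y0,j.sum(),"y mean",q[j,1].mean().round(4),np.round([q[j,1].min(),q[j,1].max()],4),"x",np.round([q[j,0].min(),q[j,0].max()],4))
# small key axis in image: dark pixels, placed on face at z=5mm
g=cv2.cvtColor(d["image"],cv2.COLOR_RGB2GRAY).astype(float)
Fr=face_R(.9);n=Fr[:,2];o,v=ray(d,uv);P0=F0+.005*n
t=((P0-o)@n)/(v@n);Q=(o+v*t[:,None]-F0)@Fr
k=(g[uv[:,1],uv[:,0]]<72)&(abs(Q[:,1]+.08)<.03)
K=Q[k];
for a in np.arange(-.075,.07,.008):
    j=abs(K[:,0]-a)<.004
    if j.any():print(a.round(3),j.sum(),K[j,1].mean().round(4))
# also ray-plane fits of rail lines: yaw & x from grey edges
E
python3 - <<'E'
import sys;sys.path.insert(0,'.')
from station import *;import cv2
d=get_image("side");im=d["image"][:,:,::-1]
cv2.imwrite("pics/s1.png",cv2.resize(im[110:290,160:330],None,fx=3.3,fy=3.3,interpolation=2))
E
```

```text
plane z on rails [-0.00174891 -0.00011084  0.00155406]
-1 0.08 34 y mean 0.0802 [0.0649 0.094 ] x [-0.0445 -0.026 ]
-1 0 29 y mean 0.0012 [-0.0207  0.0125] x [-0.0426 -0.0247]
-1 -0.08 45 y mean -0.0799 [-0.091 -0.068] x [-0.0446 -0.0197]
1 0.08 35 y mean 0.0807 [0.0654 0.0942] x [0.0205 0.0383]
1 0 30 y mean 0.0018 [-0.0116  0.0139] x [0.0194 0.0378]
1 -0.08 51 y mean -0.08 [-0.0934 -0.0678] x [0.0199 0.0455]
-0.019 1 -0.0743
0.013 3 -0.0762
0.037 7 -0.0812
0.045 12 -0.0915
```

View pics/s1.png

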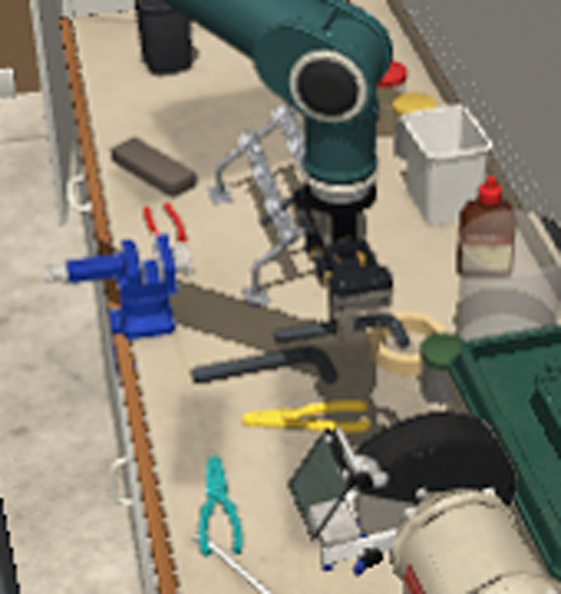

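```bash
python3 - <<'E'
from h import *
from plan import *
d=load("top0");F0=np.array([.5794,.0994,.115]);Fr=face_R(.9)
hsv=cv2.cvtColor(d["image"],cv2.COLOR_RGB2HSV).astype(np.float32)
im=d["image"].astype(np.float32);c=im[:,:,0]-im[:,:,2]  # bench is warm, rails neutral
xs=np.arange(-.06,.06,.0005)
out=[]
for y in(.115,.045,.04,.035,-.035,-.04,-.045,-.05):
    P=F0+xs[:,None]*Fr[:,0]+y*Fr[:,1];u=proj(d,P).astype(np.float32)
    s=cv2.remap(c,u[:,0].reshape(-1,1),u[:,1].reshape(-1,1),cv2.INTER_LINEAR).ravel()
    th=(np.percentile(s,10)+np.percentile(s,90))/2;e=xs[1:][np.diff((s<th).astype(int))!=0]
    print(y,(e*1000).round(1))
E
```

```text
0.115 [-49.5 -23.   13.   41. ]
0.045 [-49.  -22.5  13.5  41.5  50.5]
0.04 [-49.  -22.   14.5  42.   50.5]
0.035 [-49.  -22.   14.   41.5  51. ]
-0.035 [-48.5 -21.   14.5  43.   51.5]
-0.04 [-48.5 -21.   15.   43.   51. ]
-0.045 [-48.  -21.   14.5  42.5  51.5]
-0.05 [-47.5 -21.5  15.5  42.   52. ]
```

```bash
cat >> plan.py <<'E'
F0=np.array([.5773,.0994,.115]);YAW=1.2
def slot(y,off,h,ox=0.,oy=0.): # off = key origin in tool frame; h standoff of key axis above face
    F=face_R(YAW);R=F@FL
    return R,F0+F@np.array([ox,y+oy,h])-R@np.array(off)
E
python3 - <<'E'
from plan import *
R,p=now();s=read_state();print(p,s["joint_positions"].round(1))
off=[.0036,0,.0053]
a=plan(R,p,*slot(0,off,.107),17)
a=plan(*a,*slot(0,off,.037),4)
print(a[1])
E
```

```text
[ 0.54905491 -0.36021153  0.20421161] [ 33.7  28.6  -4.6  92.    2.6  59.2 -60. ]
17 rows d [-0.052 -0.9   -0.019] r [0.    0.409 0.006]
4 rows d [0.    0.    0.583] r [0. 0. 0.]
[0.55009474 0.09883013 0.14758526]
```

>>> apply_moves(motion=[{"dx": -0.05,"dy": -0.9,"dz": -0.02,"rx": 0,"ry": 0.41,"rz": 0.01,"gripper": 1},{"dx": -0.05,"dy": -0.9,"dz": -0.02,"rx": 0,"ry": 0.41,"rz": 0.01,"gripper": 1},{"dx": -0.05,"dy": -0.9,"dz": -0.02,"rx": 0,"ry": 0.41,"rz": 0.01,"gripper": 1},{"dx": -0.05,"dy": -0.9,"dz": -0.02,"rx": 0,"ry": 0.41,"rz": 0.01,"gripper": 1},{"dx": -0.05,"dy": -0.9,"dz": -0.02,"rx": 0,"ry": 0.41,"rz": 0.01,"gripper": 1},{"dx": -0.05,"dy": -0.9,"dz": -0.02,"rx": 0,"ry": 0.41,"rz": 0.01,"gripper": 1},{"dx": -0.05,"dy": -0.9,"dz": -0.02,"rx": 0,"ry": 0.41,"rz": 0.01,"gripper": 1},{"dx": -0.05,"dy": -0.9,"dz": -0.02,"rx": 0,"ry": 0.41,"rz": 0.01,"gripper": 1},{"dx": -0.05,"dy": -0.9,"dz": -0.02,"rx": 0,"ry": 0.41,"rz": 0.01,"gripper": 1},{"dx": -0.05,"dy": -0.9,"dz": -0.02,"rx": 0,"ry": 0.41,"rz": 0.01,"gripper": 1}])

```text
time: 6.55
tool_pos: [0.5238, -0.0889, 0.2033]
ee_rot: [[0.937, 0.021, 0.348], [0.018, -1.0, 0.009], [0.348, -0.002, -0.937]]
force: [0.3, 0.6, -1.0]
gripper_width: 0.148
grip_force: 60.0
```

>>> apply_moves(motion=[{"dx": -0.05,"dy": -0.9,"dz": -0.02,"rx": 0,"ry": 0.41,"rz": 0.01,"gripper": 1},{"dx": -0.05,"dy": -0.9,"dz": -0.02,"rx": 0,"ry": 0.41,"rz": 0.01,"gripper": 1},{"dx": -0.05,"dy": -0.9,"dz": -0.02,"rx": 0,"ry": 0.41,"rz": 0.01,"gripper": 1},{"dx": -0.05,"dy": -0.9,"dz": -0.02,"rx": 0,"ry": 0.41,"rz": 0.01,"gripper": 1},{"dx": -0.05,"dy": -0.9,"dz": -0.02,"rx": 0,"ry": 0.41,"rz": 0.01,"gripper": 1},{"dx": -0.05,"dy": -0.9,"dz": -0.02,"rx": 0,"ry": 0.41,"rz": 0.01,"gripper": 1},{"dx": -0.05,"dy": -0.9,"dz": -0.02,"rx": 0,"ry": 0.41,"rz": 0.01,"gripper": 1},{"dx": 0,"dy": 0,"dz": 0,"rx": 0,"ry": 0,"rz": 0,"gripper": 1},{"dx": 0,"dy": 0,"dz": 0,"rx": 0,"ry": 0,"rz": 0,"gripper": 1}])

```text
time: 7.45
tool_pos: [0.5116, 0.0727, 0.2027]
ee_rot: [[0.842, 0.014, 0.54], [0.013, -1.0, 0.005], [0.54, 0.003, -0.842]]
force: [-0.2, -0.3, -1.3]
gripper_width: 0.146
grip_force: 60.0
```

```bash
python3 - <<'E'
from plan import *
import cv2
R,p=now();s=read_state();print(p,s["joint_positions"].round(1),s["force"],s["gripper_width"])
off=[.0036,0,.0053]
a=plan(R,p,*slot(0,off,.037),5)
a=plan(*a,*slot(0,off,.007),5)
for n in("side","top"):
    d=get_image(n);np.savez(f"/tmp/{n}1.npz",**d)
a=cv2.resize(load:=np.load("/tmp/side1.npz")["image"][125:225,195:295,::-1],None,fx=4,fy=4,interpolation=2)
b=cv2.resize(np.load("/tmp/top1.npz")["image"][140:240,130:230,::-1],None,fx=4,fy=4,interpolation=2)
cv2.imwrite("pics/hold1.png",np.hstack([a,b]))
E
```

```text
[0.51164139 0.07271674 0.20270541] [  -9.1    4.1   -8.5  134.5   44.8   13.7 -147.8] [-0.22211146 -0.27060097 -1.28872292] 0.14629420502814552
5 rows d [ 0.013 -0.17   0.449] r [ 0.015  0.093 -0.01 ]
5 rows d [-0.  -0.   0.2] r [0. 0. 0.]
```

View pics/hold1.png

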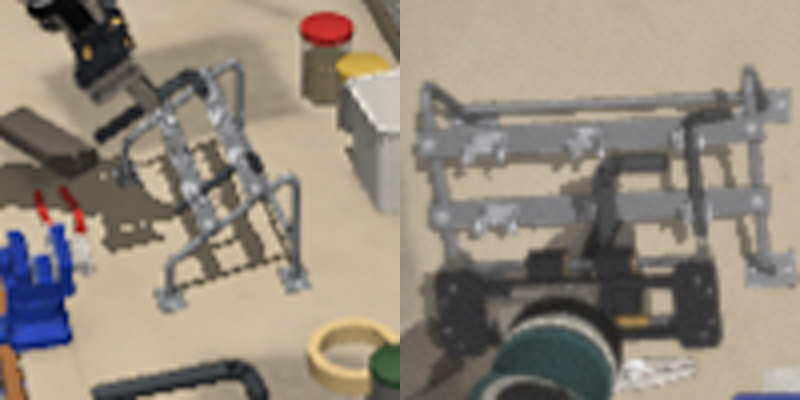

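>>> apply_moves(motion=[{"dx": 0.02,"dy": -0.12,"dz": 0.3,"rx": 0,"ry": 0.06,"rz": 0,"gripper": 1},{"dx": 0.02,"dy": -0.12,"dz": 0.3,"rx": 0,"ry": 0.06,"rz": 0,"gripper": 1},{"dx": 0.02,"dy": -0.12,"dz": 0.3,"rx": 0,"ry": 0.06,"rz": 0,"gripper": 1},{"dx": 0.02,"dy": -0.12,"dz": 0.3,"rx": 0,"ry": 0.06,"rz": 0,"gripper": 1},{"dx": 0,"dy": -0.12,"dz": 0.3,"rx": 0,"ry": 0.06,"rz": 0,"gripper": 1},{"dx": 0,"dy": -0.12,"dz": 0.3,"rx": 0,"ry": 0.06,"rz": 0,"gripper": 1},{"dx": 0,"dy": -0.12,"dz": 0.3,"rx": 0,"ry": 0.06,"rz": 0,"gripper": 1},{"dx": 0,"dy": 0,"dz": 0,"rx": 0,"ry": 0,"rz": 0,"gripper": 1}])

```text
time: 8.35
tool_pos: [0.5506, 0.0979, 0.1685]
ee_rot: [[0.834, 0.013, 0.551], [0.013, -1.0, 0.003], [0.551, 0.005, -0.834]]
force: [-0.1, 0.2, -2.3]
gripper_width: 0.148
grip_force: 60.0
```

```bash
cat > st.py <<'E'
from plan import *
R,p=now();s=read_state()
print("p",p.round(4),"j",s["joint_positions"].round(1),"f",s["force"].round(1),s["gripper_width"])
Rt=face_R(YAW)@FL;print("rot err(tool,deg)",np.degrees(Rn.from_matrix(R.T@Rt).as_rotvec()).round(2))
E
cat > st_mid.py <<'E'
from st import *
off=[.0036,0,.0053]
k=face_R(YAW).T@(p+R@np.array(off)-F0);print("key in face mm",(k*1000).round(1))
a=plan(R,p,*slot(0,off,.035),4)
E
python3 st_mid.py
```

```text
p [0.5506 0.0979 0.1685] j [ -32.2   11.6   14.1  132.8   61.4    8.5 -167.3] f [-0.1  0.2 -2.3] 0.14787997673248204
rot err(tool,deg) [ 0.49  1.56 -0.25]
key in face mm [12.3 -1.  53.8]
4 rows d [-0.101 -0.009  0.159] r [ 0.025  0.078 -0.012]
```

```bash
python3 - <<'E'
from st import *
R1=flat_R(1.7)@FL
a=plan(R,p,*slot(0,[.0036,0,.0053],.107,0,-.05),3)
a=plan(*a,R1,[.5482,-.3598,.20],17)
a=plan(*a,R1,[.5482,-.3598,.03],7)
a=plan(*a,R1,[.5482,-.3598,.013],3)
E
```

```text
p [0.5506 0.0979 0.1685] j [ -32.2   11.6   14.1  132.8   61.4    8.5 -167.3] f [-0.1  0.2 -2.3] 0.14787997673248204
rot err(tool,deg) [ 0.49  1.56 -0.25]
3 rows d [-0.147  0.549 -0.585] r [ 0.033  0.104 -0.017]
17 rows d [0.048 0.801 0.027] r [ 0.002 -0.412 -0.006]
7 rows d [ 0.   -0.    0.81] r [0. 0. 0.]
3 rows d [ 0.    -0.     0.189] r [0. 0. 0.]
```

>>> apply_moves(motion=[{"dx": -0.1,"dy": 0.3,"dz": -0.5,"rx": 0,"ry": -0.35,"rz": 0,"gripper": 1},{"dx": -0.1,"dy": 0.5,"dz": -0.6,"rx": 0,"ry": -0.35,"rz": 0,"gripper": 1},{"dx": 0,"dy": 0.8,"dz": -0.5,"rx": 0,"ry": -0.35,"rz": 0,"gripper": 1},{"dx": 0.05,"dy": 0.8,"dz": 0,"rx": 0,"ry": -0.35,"rz": 0,"gripper": 1},{"dx": 0.05,"dy": 0.8,"dz": 0,"rx": 0,"ry": -0.35,"rz": 0,"gripper": 1},{"dx": 0.05,"dy": 0.8,"dz": 0,"rx": 0,"ry": -0.35,"rz": 0,"gripper": 1},{"dx": 0.05,"dy": 0.8,"dz": 0,"rx": 0,"ry": -0.35,"rz": 0,"gripper": 1},{"dx": 0.05,"dy": 0.8,"dz": 0,"rx": 0,"ry": -0.35,"rz": 0,"gripper": 1},{"dx": 0.05,"dy": 0.8,"dz": 0,"rx": 0,"ry": -0.35,"rz": 0,"gripper": 1},{"dx": 0.05,"dy": 0.8,"dz": 0,"rx": 0,"ry": -0.35,"rz": 0,"gripper": 1}])

```text
time: 9.35
tool_pos: [0.5378, -0.1118, 0.2039]
ee_rot: [[0.956, 0.006, 0.295], [0.008, -1.0, -0.006], [0.295, 0.008, -0.956]]
force: [0.0, -0.3, -1.8]
gripper_width: 0.145
grip_force: 60.0
```

>>> apply_moves(motion=[{"dx": 0.05,"dy": 0.9,"dz": 0,"rx": 0,"ry": -0.35,"rz": 0,"gripper": 1},{"dx": 0.05,"dy": 0.9,"dz": 0,"rx": 0,"ry": -0.35,"rz": 0,"gripper": 1},{"dx": 0.05,"dy": 0.9,"dz": 0,"rx": 0,"ry": -0.35,"rz": 0,"gripper": 1},{"dx": 0.05,"dy": 0.9,"dz": 0,"rx": 0,"ry": -0.35,"rz": 0,"gripper": 1},{"dx": 0.05,"dy": 0.9,"dz": 0,"rx": 0,"ry": -0.35,"rz": 0,"gripper": 1},{"dx": 0.05,"dy": 0.9,"dz": 0,"rx": 0,"ry": -0.35,"rz": 0,"gripper": 1},{"dx": 0.05,"dy": 0.9,"dz": 0,"rx": 0,"ry": -0.35,"rz": 0,"gripper": 1},{"dx": 0,"dy": 0,"dz": 0,"rx": 0,"ry": 0,"rz": 0,"gripper": 1}])

```text
time: 10.15
tool_pos: [0.5492, -0.3043, 0.2074]
ee_rot: [[0.996, 0.001, 0.087], [0.002, -1.0, -0.01], [0.087, 0.01, -0.996]]
force: [-0.8, 0.1, -1.8]
gripper_width: 0.145
grip_force: 60.0
```

```bash
python3 - <<'E'
from st import *
R1=flat_R(1.7)@FL
print(R.round(3).tolist())
a=plan(R,p,R1,[.5482,-.3598,.10],5)
a=plan(*a,R1,[.5482,-.3598,.013],5)
E
```

```text
p [ 0.5492 -0.3043  0.2074] j [ 27.4  23.4  -0.8  99.9  -1.8  52.1 -62.2] f [-0.8  0.1 -1.8] 0.1447756774346481
rot err(tool,deg) [ 0.95 30.03 -0.88]
[[0.996, 0.001, 0.087], [0.002, -1.0, -0.01], [0.087, 0.01, -0.996]]
5 rows d [-0.049  0.365  0.717] r [ 0.026 -0.199 -0.065]
5 rows d [ 0.   -0.    0.58] r [0. 0. 0.]
```

>>> apply_moves(motion=[{"dx": -0.05,"dy": 0.37,"dz": 0.7,"rx": 0.03,"ry": -0.2,"rz": -0.07,"gripper": 1},{"dx": -0.05,"dy": 0.37,"dz": 0.7,"rx": 0.03,"ry": -0.2,"rz": -0.07,"gripper": 1},{"dx": -0.05,"dy": 0.37,"dz": 0.7,"rx": 0.03,"ry": -0.2,"rz": -0.07,"gripper": 1},{"dx": -0.05,"dy": 0.37,"dz": 0.7,"rx": 0.03,"ry": -0.2,"rz": -0.07,"gripper": 1},{"dx": -0.05,"dy": 0.37,"dz": 0.7,"rx": 0.03,"ry": -0.2,"rz": -0.07,"gripper": 1},{"dx": 0,"dy": 0,"dz": 0,"rx": 0,"ry": 0,"rz": 0,"gripper": 1},{"dx": 0,"dy": 0,"dz": 0,"rx": 0,"ry": 0,"rz": 0,"gripper": 1}])

```text
time: 10.85
tool_pos: [0.5486, -0.3544, 0.1024]
ee_rot: [[0.999, 0.038, -0.001], [0.038, -0.999, 0.005], [-0.001, -0.005, -1.0]]
force: [0.1, 0.2, -1.8]
gripper_width: 0.148
grip_force: 60.0
```

```bash
python3 - <<'E'
from st import *
R1=flat_R(1.7)@FL
print(R.round(3).tolist())
a=plan(R,p,R1,[.5482,-.3598,.022],5)
E
```

```text
p [ 0.5486 -0.3544  0.1024] j [ 29.9  34.9   0.2  96.3  -0.4  48.9 -57.5] f [ 0.1  0.2 -1.8] 0.1479274484630865
rot err(tool,deg) [-0.56 35.04  0.84]
[[0.999, 0.038, -0.001], [0.038, -0.999, 0.005], [-0.001, -0.005, -1.0]]
5 rows d [-0.003  0.037  0.536] r [-0.011  0.002  0.018]
```

>>> apply_moves(motion=[{"dx": 0,"dy": 0.05,"dz": 0.6,"rx": -0.05,"ry": 0,"rz": 0.08,"gripper": 1},{"dx": 0,"dy": 0.05,"dz": 0.6,"rx": 0,"ry": 0,"rz": 0,"gripper": 1},{"dx": 0,"dy": 0.05,"dz": 0.6,"rx": 0,"ry": 0,"rz": 0,"gripper": 1},{"dx": 0,"dy": 0,"dz": 0.6,"rx": 0,"ry": 0,"rz": 0,"gripper": 1},{"dx": 0,"dy": 0,"dz": 0.4,"rx": 0,"ry": 0,"rz": 0,"gripper": 1},{"dx": 0,"dy": 0,"dz": 0.1,"rx": 0,"ry": 0,"rz": 0,"gripper": 1},{"dx": 0,"dy": 0,"dz": 0,"rx": 0,"ry": 0,"rz": 0,"gripper": 1}])

```text
time: 11.55
tool_pos: [0.5488, -0.3591, 0.0147]
ee_rot: [[0.999, 0.032, -0.002], [0.032, -0.999, -0.001], [-0.002, 0.001, -1.0]]
force: [0.5, 0.8, -1.8]
gripper_width: 0.147
grip_force: 60.0
```

>>> apply_moves(motion=[{"dx": 0,"dy": 0,"dz": 0.07,"rx": 0,"ry": 0,"rz": 0,"gripper": 1},{"dx": 0,"dy": 0,"dz": 0,"rx": 0,"ry": 0,"rz": 0,"gripper": 0.43},{"dx": 0,"dy": 0,"dz": 0,"rx": 0,"ry": 0,"rz": 0,"gripper": 0.43},{"dx": 0,"dy": 0,"dz": 0,"rx": 0,"ry": 0,"rz": 0,"gripper": 0.43},{"dx": 0,"dy": 0,"dz": -0.5,"rx": 0,"ry": 0,"rz": 0,"gripper": 0.43},{"dx": 0,"dy": 0,"dz": -0.5,"rx": 0,"ry": -1,"rz": 0,"gripper": 0.43},{"dx": 0,"dy": 0,"dz": 0,"rx": 0,"ry": -1,"rz": 0,"gripper": 0.43},{"dx": 0,"dy": 0,"dz": 0,"rx": 0,"ry": -1,"rz": 0,"gripper": 0.43},{"dx": 0,"dy": 0,"dz": 0,"rx": 0,"ry": -1,"rz": 0,"gripper": 0.43},{"dx": 0,"dy": 0,"dz": 0,"rx": 0,"ry": 0,"rz": 0,"gripper": 0.43}])

```text
time: 12.55
tool_pos: [0.5517, -0.3576, 0.0432]
ee_rot: [[0.939, 0.035, -0.342], [0.033, -0.999, -0.013], [-0.342, 0.001, -0.94]]
force: [0.4, -0.5, -0.2]
gripper_width: 0.285
grip_force: 0.0
```

```bash
python3 - <<'E'
from st import *
R1=flat_R(1.7)@Rn.from_euler('y',20,degrees=True).as_matrix()@FL
print(R.round(3).tolist(),R1.round(3).tolist())
a=plan(R,p,R1,[.553,-.359,.0155],4)
E
```

```text
p [ 0.5517 -0.3576  0.0432] j [ 21.7  48.6   6.2  82.5   5.2  66.9 -64.2] f [ 0.4 -0.5 -0.2] 0.2853125979045088
rot err(tool,deg) [-0.07 54.98  0.83]
[[0.939, 0.035, -0.342], [0.033, -0.999, -0.013], [-0.342, 0.001, -0.94]] [[0.939, 0.03, -0.342], [0.028, -1.0, -0.01], [-0.342, 0.0, -0.94]]
4 rows d [0.089 0.012 0.213] r [ 0.007 -0.001  0.013]
```

>>> apply_moves(motion=[{"dx": 0.09,"dy": 0.01,"dz": 0.21,"rx": 0,"ry": 0,"rz": 0.05,"gripper": 0.43},{"dx": 0.09,"dy": 0.01,"dz": 0.21,"rx": 0,"ry": 0,"rz": 0,"gripper": 0.43},{"dx": 0.09,"dy": 0.01,"dz": 0.21,"rx": 0,"ry": 0,"rz": 0,"gripper": 0.43},{"dx": 0.08,"dy": 0.01,"dz": 0.21,"rx": 0,"ry": 0,"rz": 0,"gripper": 0.43},{"dx": 0,"dy": 0,"dz": 0,"rx": 0,"ry": 0,"rz": 0,"gripper": 0.43},{"dx": 0,"dy": 0,"dz": 0,"rx": 0,"ry": 0,"rz": 0,"gripper": 0.43}])

```text
time: 13.15
tool_pos: [0.55, -0.3606, 0.0159]
ee_rot: [[0.939, 0.027, -0.343], [0.025, -1.0, -0.012], [-0.343, 0.002, -0.939]]
force: [-0.1, 0.0, 0.2]
gripper_width: 0.285
grip_force: 0.0
```

>>> apply_moves(motion=[{"dx": 0,"dy": 0,"dz": 0,"rx": 0,"ry": 0,"rz": 0,"gripper": 1},{"dx": 0,"dy": 0,"dz": 0,"rx": 0,"ry": 0,"rz": 0,"gripper": 1},{"dx": 0,"dy": 0,"dz": 0,"rx": 0,"ry": 0,"rz": 0,"gripper": 1},{"dx": 0,"dy": 0,"dz": 0,"rx": 0,"ry": 0,"rz": 0,"gripper": 1},{"dx": 0,"dy": 0,"dz": 0,"rx": 0,"ry": 0,"rz": 0,"gripper": 1}])

```text
time: 13.65
tool_pos: [0.5505, -0.3605, 0.0163]
ee_rot: [[0.939, 0.027, -0.342], [0.025, -1.0, -0.012], [-0.343, 0.003, -0.939]]
force: [-0.5, 0.9, 1.6]
gripper_width: 0.138
grip_force: 60.0
```

```bash
python3 - <<'E'
from st import *
off=R.T@np.array([.5524-p[0],0,.007-p[2]]);off[1]=0;print("off",off.round(4).tolist())
tilt=np.degrees(np.arctan2(-R[0,2],-R[2,2]));print("tilt",tilt)
E
cat > tilt.py <<'E'
from plan import *
def slott(y,off,h,tilt,ox=0.,oy=0.):
    F=face_R(YAW);R=F@Rn.from_euler('y',tilt,degrees=True).as_matrix()@FL
    return R,F0+F@np.array([ox,y+oy,h])-R@np.array(off)
E
python3 - <<'E'
from tilt import *
R,p=now();off=R.T@np.array([.5524-p[0],0,.007-p[2]]);off[1]=0
a=plan(R,p,R,[p[0],p[1],.19],7)
a=plan(*a,*slott(0,off,.09,20),16)
print(a[1])
E
```

```text
p [ 0.5505 -0.3605  0.0163] j [ 21.9  50.6   6.3  82.5   5.1  64.8 -64.7] f [-0.5  0.9  1.6] 0.1382247070708297
rot err(tool,deg) [ 0.11 55.03  0.41]
off [0.005, 0.0, 0.0081]
tilt 20.02129798526518
7 rows d [-0.283  0.002 -0.777] r [0. 0. 0.]
16 rows d [-0.044 -0.957 -0.01 ] r [0.002 0.438 0.005]
[0.51876699 0.09817391 0.19526467]
```

>>> apply_moves(motion=[{"dx": -0.15,"dy": 0,"dz": -0.5,"rx": 0,"ry": 0,"rz": 0,"gripper": 1},{"dx": -0.28,"dy": 0,"dz": -0.78,"rx": 0,"ry": 0,"rz": 0,"gripper": 1},{"dx": -0.28,"dy": 0,"dz": -0.78,"rx": 0,"ry": 0,"rz": 0,"gripper": 1},{"dx": -0.28,"dy": 0,"dz": -0.78,"rx": 0,"ry": 0,"rz": 0,"gripper": 1},{"dx": -0.28,"dy": 0,"dz": -0.78,"rx": 0,"ry": 0,"rz": 0,"gripper": 1},{"dx": -0.28,"dy": 0,"dz": -0.78,"rx": 0,"ry": 0,"rz": 0,"gripper": 1},{"dx": -0.28,"dy": 0,"dz": -0.78,"rx": 0,"ry": 0,"rz": 0,"gripper": 1},{"dx": -0.15,"dy": 0,"dz": -0.3,"rx": 0,"ry": 0.4,"rz": 0,"gripper": 1},{"dx": -0.05,"dy": -0.5,"dz": 0,"rx": 0,"ry": 0.43,"rz": 0,"gripper": 1},{"dx": -0.05,"dy": -0.8,"dz": 0,"rx": 0,"ry": 0.43,"rz": 0,"gripper": 1}])

```text
time: 14.65
tool_pos: [0.5463, -0.3227, 0.1929]
ee_rot: [[0.972, 0.024, -0.235], [0.022, -1.0, -0.01], [-0.235, 0.005, -0.972]]
force: [-0.5, 0.4, -2.6]
gripper_width: 0.14
grip_force: 60.0
```

>>> apply_moves(motion=[{"dx": -0.05,"dy": -0.95,"dz": 0,"rx": 0,"ry": 0.43,"rz": 0,"gripper": 1},{"dx": -0.05,"dy": -0.95,"dz": 0,"rx": 0,"ry": 0.43,"rz": 0,"gripper": 1},{"dx": -0.05,"dy": -0.95,"dz": 0,"rx": 0,"ry": 0.43,"rz": 0,"gripper": 1},{"dx": -0.05,"dy": -0.95,"dz": 0,"rx": 0,"ry": 0.43,"rz": 0,"gripper": 1},{"dx": -0.05,"dy": -0.95,"dz": 0,"rx": 0,"ry": 0.43,"rz": 0,"gripper": 1},{"dx": -0.05,"dy": -0.95,"dz": 0,"rx": 0,"ry": 0.43,"rz": 0,"gripper": 1},{"dx": -0.05,"dy": -0.95,"dz": 0,"rx": 0,"ry": 0.43,"rz": 0,"gripper": 1},{"dx": -0.05,"dy": -0.95,"dz": 0,"rx": 0,"ry": 0.43,"rz": 0,"gripper": 1},{"dx": -0.05,"dy": -0.95,"dz": 0,"rx": 0,"ry": 0.43,"rz": 0,"gripper": 1},{"dx": 0,"dy": 0,"dz": 0,"rx": 0,"ry": 0,"rz": 0,"gripper": 1}])

```text
time: 15.65
tool_pos: [0.525, -0.0608, 0.1928]
ee_rot: [[0.995, 0.034, 0.097], [0.033, -0.999, 0.002], [0.097, 0.001, -0.995]]
force: [0.1, -0.2, -1.8]
gripper_width: 0.14
grip_force: 60.0
```

```bash
cat > st_mid.py <<'E'
from st import *
from tilt import *
import sys
off=[.005,0,.0081];h=float(sys.argv[1]);N=int(sys.argv[2]);ox=float(sys.argv[3]) if len(sys.argv)>3 else 0
F=face_R(YAW);print("key in face mm",((F.T@(p+R@np.array(off)-F0))*1000).round(1),"f face",(F.T@s["force"]).round(1))
plan(R,p,*slott(0,off,h,20,ox),N)
E
python3 st_mid.py .09 6
```

```text
p [ 0.525  -0.0608  0.1928] j [  5.6  14.7  -2.7 114.6   0.4  45.1 -85.3] f [ 0.1 -0.2 -1.8] 0.14048554351849263
rot err(tool,deg) [-0.19 29.41  0.71]
key in face mm [  -0.6 -159.    86.2] f face [-1.  -0.2 -1.5]
6 rows d [-0.007 -0.884 -0.015] r [-0.002  0.314  0.024]
```

>>> apply_moves(motion=[{"dx": 0,"dy": -0.88,"dz": -0.02,"rx": 0,"ry": 0.31,"rz": 0.02,"gripper": 1},{"dx": 0,"dy": -0.88,"dz": -0.02,"rx": 0,"ry": 0.31,"rz": 0.02,"gripper": 1},{"dx": 0,"dy": -0.88,"dz": -0.02,"rx": 0,"ry": 0.31,"rz": 0.02,"gripper": 1},{"dx": 0,"dy": -0.88,"dz": -0.02,"rx": 0,"ry": 0.31,"rz": 0.02,"gripper": 1},{"dx": 0,"dy": -0.88,"dz": -0.02,"rx": 0,"ry": 0.31,"rz": 0.02,"gripper": 1},{"dx": 0,"dy": -0.88,"dz": -0.02,"rx": 0,"ry": 0.31,"rz": 0.02,"gripper": 1},{"dx": 0,"dy": 0,"dz": 0,"rx": 0,"ry": 0,"rz": 0,"gripper": 1},{"dx": 0,"dy": 0,"dz": 0,"rx": 0,"ry": 0,"rz": 0,"gripper": 1}])

```text
time: 16.45
tool_pos: [0.5223, 0.0929, 0.1958]
ee_rot: [[0.966, 0.018, 0.257], [0.017, -1.0, 0.003], [0.257, 0.002, -0.966]]
force: [-1.4, -1.2, -2.6]
gripper_width: 0.143
grip_force: 60.0
```

```bash
python3 st_mid.py .035 6
```

```text
p [0.5223 0.0929 0.1958] j [ -10.7   10.9   -5.9  120.7    9.    34.4 -112.2] f [-1.4 -1.2 -2.6] 0.14309530391020278
rot err(tool,deg) [ 0.16 20.12 -0.14]
key in face mm [ 3.1 -5.4 88.5] f face [-2.7 -1.2 -1.3]
6 rows d [ 0.086 -0.03   0.285] r [ 0.005  0.004 -0.005]
```

>>> apply_moves(motion=[{"dx": 0.09,"dy": -0.03,"dz": 0.29,"rx": 0,"ry": 0,"rz": 0,"gripper": 1},{"dx": 0.09,"dy": -0.03,"dz": 0.29,"rx": 0,"ry": 0,"rz": 0,"gripper": 1},{"dx": 0.09,"dy": -0.03,"dz": 0.29,"rx": 0,"ry": 0,"rz": 0,"gripper": 1},{"dx": 0.09,"dy": -0.03,"dz": 0.29,"rx": 0,"ry": 0,"rz": 0,"gripper": 1},{"dx": 0.09,"dy": -0.03,"dz": 0.29,"rx": 0,"ry": 0,"rz": 0,"gripper": 1},{"dx": 0.09,"dy": -0.03,"dz": 0.29,"rx": 0,"ry": 0,"rz": 0,"gripper": 1},{"dx": 0,"dy": 0,"dz": 0,"rx": 0,"ry": 0,"rz": 0,"gripper": 1},{"dx": 0,"dy": 0,"dz": 0,"rx": 0,"ry": 0,"rz": 0,"gripper": 1},{"dx": 0,"dy": 0,"dz": 0,"rx": 0,"ry": 0,"rz": 0,"gripper": 1}])

```text
time: 17.35
tool_pos: [0.5513, 0.0992, 0.1493]
ee_rot: [[0.966, 0.017, 0.257], [0.017, -1.0, 0.004], [0.257, 0.001, -0.966]]
force: [0.1, -0.0, -1.8]
gripper_width: 0.139
grip_force: 60.0
```

```bash
python3 st_mid.py .035 3; python3 - <<'E'
from station import *
import cv2,numpy as np
for n in("side","top"): np.savez(f"/tmp/{n}2.npz",**get_image(n))
a=cv2.resize(np.load("/tmp/side2.npz")["image"][130:205,210:290,::-1],None,fx=5,fy=5,interpolation=2)
b=cv2.resize(np.load("/tmp/top2.npz")["image"][150:225,135:215,::-1],None,fx=5,fy=5,interpolation=2)
cv2.imwrite("pics/hold2.png",np.hstack([a,b]))
E
```

```text
p [0.5513 0.0992 0.1493] j [ -11.6   17.6   -4.9  119.3   11.    29.2 -114.1] f [ 0.1 -0.  -1.8] 0.13919832020856937
rot err(tool,deg) [ 0.13 20.08 -0.18]
key in face mm [ 0.3  0.3 33.7] f face [-1.  -0.  -1.5]
3 rows d [-0.008  0.004 -0.012] r [ 0.006  0.005 -0.013]
```

View pics/hold2.png

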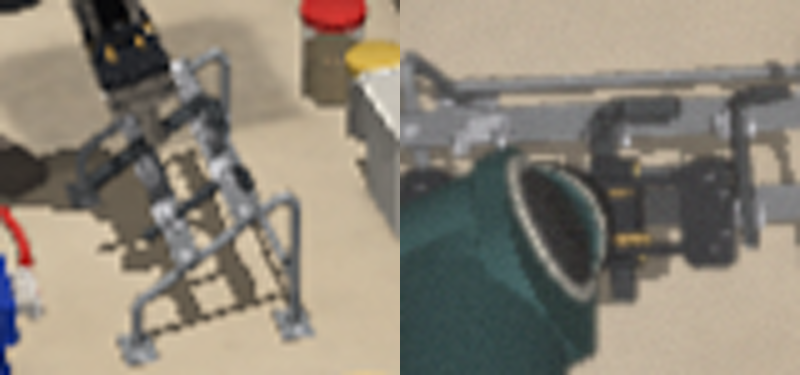

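```bash
cat > chk.py <<'E'
from h import *
from plan import *
def chk(d,F,h,ys,xb,y0):
    im=d["image"].astype(np.float32);g=im.max(2)
    xs=np.arange(xb-.03,xb+.03,.0005);out=[]
    def samp(P):
        u=proj(d,F0+P@F.T).astype(np.float32)
        return cv2.remap(g,u[:,0].reshape(-1,1),u[:,1].reshape(-1,1),1).ravel()
    for y in ys: # short arm profile along x
        s=samp(np.c_[xs,np.full_like(xs,y),np.full_like(xs,h)]);w=np.clip(88-s,0,30)
        out.append((round((w*xs).sum()/w.sum()*1000,1),round(s.min()),round((w>12).sum()*.5,1)))
    print("short arm x mm (min grey,width):",out)
    yy=np.arange(y0-.025,y0+.025,.0005);o2=[]
    for x in np.arange(xb-.03,xb-.008,.004):
        s=samp(np.c_[np.full_like(yy,x),yy,np.full_like(yy,h)]);w=np.clip(88-s,0,30)
        o2.append((round(x*1000),round((w*yy).sum()/max(w.sum(),1e-3)*1000,1),round((w>12).sum()*.5,1)))
    print("long arm (x,y,width):",o2)
E
python3 - <<'E'
from chk import *
d=load("top2");chk(d,face_R(YAW),.0337,np.arange(-.045,-.012,.006),.051,0)
d=load("top0");print("small");chk(d,face_R(YAW),.005,np.arange(-.112,-.088,.005),.049,-.08)
E
```

```text
short arm x mm (min grey,width): [(np.float64(51.4), 79, np.float64(0.0)), (np.float64(48.8), 70, np.float64(3.5)), (np.float64(49.1), 72, np.float64(4.0)), (np.float64(49.3), 75, np.float64(1.0)), (np.float64(48.6), 75, np.float64(1.5)), (np.float64(51.5), 70, np.float64(9.5))]
long arm (x,y,width): [(21, np.float64(0.9), np.float64(12.5)), (25, np.float64(1.9), np.float64(7.0)), (29, np.float64(2.0), np.float64(7.0)), (33, np.float64(1.4), np.float64(11.0)), (37, np.float64(0.3), np.float64(11.5)), (41, np.float64(-1.1), np.float64(10.5))]
small
short arm x mm (min grey,width): [(np.float64(46.4), 79, np.float64(0.0)), (np.float64(48.1), 74, np.float64(3.5)), (np.float64(47.0), 72, np.float64(5.5)), (np.float64(46.0), 67, np.float64(8.5)), (np.float64(46.6), 66, np.float64(9.5))]
long arm (x,y,width): [(19, np.float64(-78.1), np.float64(2.0)), (23, np.float64(-78.4), np.float64(0.5)), (27, np.float64(-78.5), np.float64(0.0)), (31, np.float64(-79.0), np.float64(2.5)), (35, np.float64(-78.9), np.float64(4.0)), (39, np.float64(-79.7), np.float64(8.0))]
```

```bash
python3 st_mid.py .018 4 .0006; python3 st_mid.py .005 8 .0006
```

```text
p [0.5513 0.0992 0.1496] j [ -11.6   17.6   -4.9  119.3   11.    29.2 -114.1] f [ 1.2  0.1 -2.2] 0.141159842037314
rot err(tool,deg) [ 0.13 20.06 -0.18]
key in face mm [ 0.5  0.3 33.9] f face [-0.2  0.1 -2.5]
4 rows d [0.046 0.003 0.124] r [ 0.005  0.003 -0.01 ]
p [0.5513 0.0992 0.1496] j [ -11.6   17.6   -4.9  119.3   11.    29.2 -114.1] f [ 1.2  0.1 -2.2] 0.141159842037314
rot err(tool,deg) [ 0.13 20.06 -0.18]
key in face mm [ 0.5  0.3 33.9] f face [-0.2  0.1 -2.5]
8 rows d [0.042 0.001 0.113] r [ 0.002  0.001 -0.005]
```

>>> apply_moves(motion=[{"dx": 0.046,"dy": 0,"dz": 0.12,"rx": 0,"ry": 0,"rz": 0,"gripper": 1},{"dx": 0.046,"dy": 0,"dz": 0.12,"rx": 0,"ry": 0,"rz": 0,"gripper": 1},{"dx": 0.046,"dy": 0,"dz": 0.12,"rx": 0,"ry": 0,"rz": 0,"gripper": 1},{"dx": 0.046,"dy": 0,"dz": 0.12,"rx": 0,"ry": 0,"rz": 0,"gripper": 1},{"dx": 0,"dy": 0,"dz": 0,"rx": 0,"ry": 0,"rz": 0,"gripper": 1}])

```text
time: 17.95
tool_pos: [0.5604, 0.0994, 0.1362]
ee_rot: [[0.966, 0.017, 0.257], [0.017, -1.0, 0.004], [0.257, 0.001, -0.966]]
force: [-0.5, 0.6, -2.4]
gripper_width: 0.142
grip_force: 60.0
```

```bash
python3 st_mid.py .006 5 .0006
```

```text
p [0.5604 0.0994 0.1362] j [ -11.7   19.6   -4.5  118.6   11.4   27.9 -114.2] f [-0.5  0.6 -2.4] 0.14211884448028306
rot err(tool,deg) [ 0.13 20.12 -0.17]
key in face mm [ 0.2  0.4 17.8] f face [-1.8  0.6 -1.7]
5 rows d [0.029 0.003 0.073] r [ 0.004  0.005 -0.007]
```

>>> apply_moves(motion=[{"dx": 0.03,"dy": 0,"dz": 0.073,"rx": 0,"ry": 0,"rz": 0,"gripper": 1},{"dx": 0.03,"dy": 0,"dz": 0.073,"rx": 0,"ry": 0,"rz": 0,"gripper": 1},{"dx": 0.03,"dy": 0,"dz": 0.073,"rx": 0,"ry": 0,"rz": 0,"gripper": 1}])

```text
time: 18.25
tool_pos: [0.5637, 0.0995, 0.1314]
ee_rot: [[0.967, 0.018, 0.256], [0.017, -1.0, 0.003], [0.256, 0.001, -0.967]]
force: [-4.7, -0.3, 3.0]
gripper_width: 0.139
grip_force: 60.0
```

>>> apply_moves(motion=[{"dx": 0.03,"dy": 0,"dz": 0.073,"rx": 0,"ry": 0,"rz": 0,"gripper": 1},{"dx": 0.03,"dy": 0,"dz": 0.073,"rx": 0,"ry": 0,"rz": 0,"gripper": 1},{"dx": 0,"dy": 0,"dz": 0,"rx": 0,"ry": 0,"rz": 0,"gripper": 1}])

```text
time: 18.55
tool_pos: [0.5669, 0.0995, 0.128]
ee_rot: [[0.966, 0.017, 0.256], [0.017, -1.0, 0.003], [0.256, 0.001, -0.967]]
force: [-8.2, 0.8, 12.4]
gripper_width: 0.143
grip_force: 60.0
```

```bash
python3 st_mid.py .006 5 .0006
```

```text
p [0.5669 0.0995 0.128 ] j [ -11.7   20.9   -4.3  118.1   11.7   27.2 -114.3] f [-8.2  0.8 12.4] 0.14316891853354388
rot err(tool,deg) [ 0.16 20.16 -0.17]
key in face mm [0.8 0.2 7.2] f face [ 0.4  1.  14.8]
5 rows d [0.001 0.002 0.008] r [ 0.005  0.006 -0.008]
```

>>> apply_moves(motion=[{"dx": 0.02,"dy": 0,"dz": 0.05,"rx": 0,"ry": 0,"rz": 0,"gripper": 1},{"dx": 0.02,"dy": 0,"dz": 0.05,"rx": 0,"ry": 0,"rz": 0,"gripper": 1},{"dx": 0,"dy": 0,"dz": 0,"rx": 0,"ry": 0,"rz": 0,"gripper": 1}])

```text
time: 18.85
tool_pos: [0.5672, 0.0995, 0.1276]
ee_rot: [[0.967, 0.017, 0.254], [0.017, -1.0, 0.002], [0.254, 0.002, -0.967]]
force: [-27.6, -2.5, 40.7]
gripper_width: 0.14
grip_force: 60.2
```

```bash
python3 st_mid.py .006 5 .0006
```

```text
p [0.5672 0.0995 0.1276] j [ -11.8   21.    -4.3  118.    11.7   27.3 -114.3] f [-27.6  -2.5  40.7] 0.13954263333421105
rot err(tool,deg) [ 0.22 20.27 -0.15]
key in face mm [0.9 0.3 6.8] f face [ 0.7 -1.9 49.2]
5 rows d [-0.     0.002  0.006] r [ 0.007  0.011 -0.007]
```

>>> apply_moves(motion=[{"dx": -0.03,"dy": 0,"dz": -0.08,"rx": 0,"ry": 0,"rz": 0,"gripper": 1},{"dx": 0,"dy": 0,"dz": 0,"rx": 0,"ry": 0,"rz": 0,"gripper": 0.43},{"dx": 0,"dy": 0,"dz": 0,"rx": 0,"ry": 0,"rz": 0,"gripper": 0.43},{"dx": 0,"dy": 0,"dz": 0,"rx": 0,"ry": 0,"rz": 0,"gripper": 0.43},{"dx": -0.15,"dy": 0,"dz": -0.4,"rx": 0,"ry": 0,"rz": 0,"gripper": 0.43},{"dx": -0.3,"dy": 0,"dz": -0.8,"rx": 0,"ry": 0,"rz": 0,"gripper": 0.43},{"dx": -0.3,"dy": 0,"dz": -0.8,"rx": 0,"ry": 0,"rz": 0,"gripper": 0.43},{"dx": -0.3,"dy": 0,"dz": -0.8,"rx": 0,"ry": 0,"rz": 0,"gripper": 0.43},{"dx": 0,"dy": 0.5,"dz": -0.5,"rx": 0,"ry": 0,"rz": 0,"gripper": 0.3}])

```text
time: 19.75
tool_pos: [0.5111, 0.0853, 0.2161]
ee_rot: [[0.966, 0.021, 0.258], [0.02, -1.0, 0.005], [0.258, 0.0, -0.966]]
force: [0.4, -1.1, 0.5]
gripper_width: 0.345
grip_force: 0.0
```

```bash
python3 - <<'E'
from st import *
# large key grip (.5089,-.1755) yaw 4.7; tilt 20, tip corner ~1.5 mm up
R1=flat_R(4.7)@Rn.from_euler('y',20,degrees=True).as_matrix()@FL
a=plan(R,p,R1,[.50,-.1753,.15],14)
a=plan(*a,R1,[.511,-.1753,.05],4)
a=plan(*a,R1,[.511,-.1753,.0165],4)
from chk import *
d=get_image("top");np.savez("/tmp/top3.npz",**d);chk(d,face_R(YAW),.007,np.arange(-.045,-.012,.006),.051,0)
E
```

```text
p [0.5111 0.0853 0.2161] j [  -9.7    7.9   -6.2  121.2    7.7   36.7 -110.1] f [ 0.4 -1.1  0.5] 0.3445219081761285
rot err(tool,deg) [ 0.   20.02  0.  ]
14 rows d [-0.054  0.618  0.163] r [-0.002 -0.5   -0.051]
4 rows d [0.371 0.008 0.752] r [0. 0. 0.]
4 rows d [ 0.095 -0.     0.262] r [0. 0. 0.]
short arm x mm (min grey,width): [(np.float64(51.8), 78, np.float64(0.0)), (np.float64(50.2), 77, np.float64(0.0)), (np.float64(48.5), 78, np.float64(0.0)), (np.float64(49.8), 75, np.float64(1.0)), (np.float64(48.9), 76, np.float64(0.0)), (np.float64(51.2), 70, np.float64(8.5))]
long arm (x,y,width): [(21, np.float64(1.3), np.float64(0.0)), (25, np.float64(1.1), np.float64(0.0)), (29, np.float64(1.4), np.float64(0.0)), (33, np.float64(1.2), np.float64(0.0)), (37, np.float64(0.2), np.float64(7.0)), (41, np.float64(-1.1), np.float64(9.0))]
```

>>> apply_moves(motion=[{"dx": -0.05,"dy": 0.62,"dz": 0.16,"rx": 0,"ry": -0.5,"rz": -0.05,"gripper": 0.22},{"dx": -0.05,"dy": 0.62,"dz": 0.16,"rx": 0,"ry": -0.5,"rz": -0.05,"gripper": 0.22},{"dx": -0.05,"dy": 0.62,"dz": 0.16,"rx": 0,"ry": -0.5,"rz": -0.05,"gripper": 0.22},{"dx": -0.05,"dy": 0.62,"dz": 0.16,"rx": 0,"ry": -0.5,"rz": -0.05,"gripper": 0.22},{"dx": -0.05,"dy": 0.62,"dz": 0.16,"rx": 0,"ry": -0.5,"rz": -0.05,"gripper": 0.22},{"dx": -0.05,"dy": 0.62,"dz": 0.16,"rx": 0,"ry": -0.5,"rz": -0.05,"gripper": 0.22},{"dx": -0.05,"dy": 0.62,"dz": 0.16,"rx": 0,"ry": -0.5,"rz": -0.05,"gripper": 0.22},{"dx": -0.05,"dy": 0.62,"dz": 0.16,"rx": 0,"ry": -0.5,"rz": -0.05,"gripper": 0.22},{"dx": -0.05,"dy": 0.62,"dz": 0.16,"rx": 0,"ry": -0.5,"rz": -0.05,"gripper": 0.22},{"dx": -0.05,"dy": 0.62,"dz": 0.16,"rx": 0,"ry": -0.5,"rz": -0.05,"gripper": 0.22}])

```text
time: 20.8
tool_pos: [0.5072, -0.1037, 0.166]
ee_rot: [[0.982, 0.06, -0.177], [0.059, -0.998, -0.013], [-0.177, 0.003, -0.984]]
force: [-0.3, -0.3, 0.1]
gripper_width: 0.393
grip_force: 0.0
```

>>> apply_moves(motion=[{"dx": -0.05,"dy": 0.62,"dz": 0.16,"rx": 0,"ry": -0.5,"rz": -0.05,"gripper": 0.22},{"dx": -0.05,"dy": 0.62,"dz": 0.16,"rx": 0,"ry": -0.5,"rz": -0.05,"gripper": 0.22},{"dx": -0.05,"dy": 0.62,"dz": 0.16,"rx": 0,"ry": -0.5,"rz": -0.05,"gripper": 0.22},{"dx": -0.05,"dy": 0.62,"dz": 0.16,"rx": 0,"ry": -0.5,"rz": -0.05,"gripper": 0.22},{"dx": 0,"dy": 0,"dz": 0,"rx": 0,"ry": 0,"rz": 0,"gripper": 0.22},{"dx": 0,"dy": 0,"dz": 0,"rx": 0,"ry": 0,"rz": 0,"gripper": 0.22}])

```text
time: 21.4
tool_pos: [0.5017, -0.1774, 0.1487]
ee_rot: [[0.936, 0.076, -0.343], [0.073, -0.997, -0.024], [-0.344, -0.002, -0.939]]
force: [-0.8, 0.2, 1.1]
gripper_width: 0.395
grip_force: 0.0
```

```bash
cat > pl.py <<'E'
from st import *
R1=flat_R(4.7)@Rn.from_euler('y',20,degrees=True).as_matrix()@FL
a=plan(R,p,R1,[.511,-.1753,.05],5)
a=plan(*a,R1,[.511,-.1753,.0165],4)
E
python3 pl.py
```

```text
p [ 0.5017 -0.1774  0.1487] j [ 10.5  31.3   2.7  98.7   4.7  69.4 -74.9] f [-0.8  0.2  1.1] 0.3947487328791634
rot err(tool,deg) [-0.57 55.1   3.26]
5 rows d [ 0.285 -0.008  0.597] r [-0.01   0.004 -0.01 ]
4 rows d [ 0.095 -0.     0.262] r [0. 0. 0.]
```

>>> apply_moves(motion=[{"dx": 0.29,"dy": -0.01,"dz": 0.6,"rx": -0.01,"ry": 0,"rz": -0.01,"gripper": 0.22},{"dx": 0.29,"dy": -0.01,"dz": 0.6,"rx": -0.01,"ry": 0,"rz": -0.01,"gripper": 0.22},{"dx": 0.29,"dy": -0.01,"dz": 0.6,"rx": -0.01,"ry": 0,"rz": -0.01,"gripper": 0.22},{"dx": 0.29,"dy": -0.01,"dz": 0.6,"rx": -0.01,"ry": 0,"rz": -0.01,"gripper": 0.22},{"dx": 0.29,"dy": -0.01,"dz": 0.6,"rx": -0.01,"ry": 0,"rz": -0.01,"gripper": 0.22},{"dx": 0,"dy": 0,"dz": 0,"rx": 0,"ry": 0,"rz": 0,"gripper": 0.22}])

```text
time: 22.0
tool_pos: [0.5102, -0.1734, 0.0482]
ee_rot: [[0.935, 0.084, -0.345], [0.08, -0.996, -0.028], [-0.346, -0.001, -0.938]]
force: [-0.3, 0.3, -0.1]
gripper_width: 0.39
grip_force: 0.0
```

```bash
python3 pl.py
```

```text
p [ 0.5102 -0.1734  0.0482] j [ 10.1  39.8   2.4  99.7   4.9  60.1 -76.1] f [-0.3  0.3 -0.1] 0.39014221034055596
rot err(tool,deg) [-0.57 55.26  3.74]
5 rows d [-0.     0.013 -0.012] r [-0.001  0.011  0.006]
4 rows d [ 0.095 -0.     0.262] r [0. 0. 0.]
```

>>> apply_moves(motion=[{"dx": 0.1,"dy": 0.02,"dz": 0.25,"rx": 0,"ry": 0,"rz": 0,"gripper": 0.22},{"dx": 0.1,"dy": 0.02,"dz": 0.25,"rx": 0,"ry": 0,"rz": 0,"gripper": 0.22},{"dx": 0.1,"dy": 0.02,"dz": 0.25,"rx": 0,"ry": 0,"rz": 0,"gripper": 0.22},{"dx": 0.1,"dy": 0,"dz": 0.25,"rx": 0,"ry": 0,"rz": 0,"gripper": 0.22},{"dx": 0,"dy": 0,"dz": 0,"rx": 0,"ry": 0,"rz": 0,"gripper": 0.22},{"dx": 0,"dy": 0,"dz": 0,"rx": 0,"ry": 0,"rz": 0,"gripper": 0.22}])

```text
time: 22.6
tool_pos: [0.5125, -0.1774, 0.0173]
ee_rot: [[0.936, 0.083, -0.343], [0.077, -0.997, -0.029], [-0.344, 0.001, -0.939]]
force: [0.3, 0.4, 0.9]
gripper_width: 0.393
grip_force: 0.0
```

>>> apply_moves(motion=[{"dx": 0,"dy": 0,"dz": 0,"rx": 0,"ry": 0,"rz": 0,"gripper": 1},{"dx": 0,"dy": 0,"dz": 0,"rx": 0,"ry": 0,"rz": 0,"gripper": 1},{"dx": 0,"dy": 0,"dz": 0,"rx": 0,"ry": 0,"rz": 0,"gripper": 1},{"dx": 0,"dy": 0,"dz": 0,"rx": 0,"ry": 0,"rz": 0,"gripper": 1},{"dx": 0,"dy": 0,"dz": 0,"rx": 0,"ry": 0,"rz": 0,"gripper": 1}])

```text
time: 23.1
tool_pos: [0.5129, -0.1773, 0.0178]
ee_rot: [[0.936, 0.083, -0.342], [0.077, -0.997, -0.029], [-0.343, 0.001, -0.939]]
force: [0.7, 0.3, 1.5]
gripper_width: 0.208
grip_force: 60.0
```

```bash
python3 - <<'E'
from st import *
from tilt import *
K=np.array([.5089,p[1],.0095]);off=R.T@(K-p);off[1]=0;print("off",off.round(4).tolist(),R.round(3).tolist())
a=plan(R,p,R,[p[0]-.01,p[1],.20],8)
a=plan(*a,*slott(.08,off,.09,20),16);print(a[1])
E
```

```text
p [ 0.5129 -0.1773  0.0178] j [ 10.3  42.6   2.5  99.5   5.   57.3 -76.2] f [0.7 0.3 1.5] 0.20750685036275984
rot err(tool,deg) [-0.44 55.06  3.66]
off [-0.0009, 0.0, 0.0091] [[0.936, 0.083, -0.342], [0.077, -0.997, -0.029], [-0.343, 0.001, -0.939]]
8 rows d [-0.3   -0.003 -0.699] r [0. 0. 0.]
16 rows d [ 0.082 -0.738 -0.003] r [0.002 0.438 0.045]
[0.52251726 0.17827001 0.19779529]
```

>>> apply_moves(motion=[{"dx": -0.15,"dy": 0,"dz": -0.4,"rx": 0,"ry": 0,"rz": 0,"gripper": 1},{"dx": -0.3,"dy": 0,"dz": -0.7,"rx": 0,"ry": 0,"rz": 0,"gripper": 1},{"dx": -0.3,"dy": 0,"dz": -0.7,"rx": 0,"ry": 0,"rz": 0,"gripper": 1},{"dx": -0.3,"dy": 0,"dz": -0.7,"rx": 0,"ry": 0,"rz": 0,"gripper": 1},{"dx": -0.3,"dy": 0,"dz": -0.7,"rx": 0,"ry": 0,"rz": 0,"gripper": 1},{"dx": -0.3,"dy": 0,"dz": -0.7,"rx": 0,"ry": 0,"rz": 0,"gripper": 1},{"dx": -0.3,"dy": 0,"dz": -0.7,"rx": 0,"ry": 0,"rz": 0,"gripper": 1},{"dx": -0.3,"dy": 0,"dz": -0.7,"rx": 0,"ry": 0,"rz": 0,"gripper": 1},{"dx": -0.2,"dy": 0,"dz": -0.6,"rx": 0,"ry": 0.4,"rz": 0,"gripper": 1},{"dx": 0,"dy": 0,"dz": 0,"rx": 0,"ry": 0.44,"rz": 0.05,"gripper": 1}])

```text
time: 24.1
tool_pos: [0.5059, -0.1781, 0.2115]
ee_rot: [[0.96, 0.079, -0.267], [0.075, -0.997, -0.024], [-0.268, 0.003, -0.963]]
force: [1.3, 0.3, -4.7]
gripper_width: 0.208
grip_force: 60.0
```

```bash
cat > st_l.py <<'E'
from st import *
from tilt import *
import sys
off=[-.0009,0,.0091];h=float(sys.argv[1]);N=int(sys.argv[2]);ox=float(sys.argv[3]) if len(sys.argv)>3 else 0
F=face_R(YAW);print("key in face mm",((F.T@(p+R@np.array(off)-F0))*1000).round(1),"f face",(F.T@s["force"]).round(1))
plan(R,p,*slott(.08,off,h,20,ox),N)
E
python3 st_l.py .09 16
```

```text
p [ 0.5059 -0.1781  0.2115] j [ 11.1  24.9   2.5  98.5   4.1  71.5 -73.9] f [ 1.3  0.3 -4.7] 0.20798400574870402
rot err(tool,deg) [-0.38 50.56  3.41]
key in face mm [ -15.5 -276.2  118.3] f face [-1.6  0.3 -4.6]
16 rows d [ 0.074 -0.74   0.024] r [0.003 0.382 0.042]
```

>>> apply_moves(motion=[{"dx": 0.07,"dy": -0.74,"dz": 0.02,"rx": 0,"ry": 0.38,"rz": 0.04,"gripper": 1},{"dx": 0.07,"dy": -0.74,"dz": 0.02,"rx": 0,"ry": 0.38,"rz": 0.04,"gripper": 1},{"dx": 0.07,"dy": -0.74,"dz": 0.02,"rx": 0,"ry": 0.38,"rz": 0.04,"gripper": 1},{"dx": 0.07,"dy": -0.74,"dz": 0.02,"rx": 0,"ry": 0.38,"rz": 0.04,"gripper": 1},{"dx": 0.07,"dy": -0.74,"dz": 0.02,"rx": 0,"ry": 0.38,"rz": 0.04,"gripper": 1},{"dx": 0.07,"dy": -0.74,"dz": 0.02,"rx": 0,"ry": 0.38,"rz": 0.04,"gripper": 1},{"dx": 0.07,"dy": -0.74,"dz": 0.02,"rx": 0,"ry": 0.38,"rz": 0.04,"gripper": 1},{"dx": 0.07,"dy": -0.74,"dz": 0.02,"rx": 0,"ry": 0.38,"rz": 0.04,"gripper": 1},{"dx": 0.07,"dy": -0.74,"dz": 0.02,"rx": 0,"ry": 0.38,"rz": 0.04,"gripper": 1},{"dx": 0.07,"dy": -0.74,"dz": 0.02,"rx": 0,"ry": 0.38,"rz": 0.04,"gripper": 1}])

```text
time: 25.1
tool_pos: [0.5092, 0.0453, 0.1992]
ee_rot: [[0.998, 0.044, 0.054], [0.044, -0.999, -0.004], [0.054, 0.006, -0.999]]
force: [-0.5, -0.2, -5.4]
gripper_width: 0.206
grip_force: 60.0
```

```bash
python3 st_l.py .09 7
```

```text
p [0.5092 0.0453 0.1992] j [ -5.   14.   -5.  114.5   2.6  48.6 -98.9] f [-0.5 -0.2 -5.4] 0.2064483827668848
rot err(tool,deg) [-0.09 31.93  1.38]
key in face mm [-14.  -52.7 101.4] f face [-3.5 -0.2 -4.2]
7 rows d [ 0.084 -0.631  0.016] r [0.004 0.341 0.039]
```

>>> apply_moves(motion=[{"dx": 0.08,"dy": -0.63,"dz": 0.02,"rx": 0,"ry": 0.34,"rz": 0.04,"gripper": 1},{"dx": 0.08,"dy": -0.63,"dz": 0.02,"rx": 0,"ry": 0.34,"rz": 0.04,"gripper": 1},{"dx": 0.08,"dy": -0.63,"dz": 0.02,"rx": 0,"ry": 0.34,"rz": 0.04,"gripper": 1},{"dx": 0.08,"dy": -0.63,"dz": 0.02,"rx": 0,"ry": 0.34,"rz": 0.04,"gripper": 1},{"dx": 0.08,"dy": -0.63,"dz": 0.02,"rx": 0,"ry": 0.34,"rz": 0.04,"gripper": 1},{"dx": 0.08,"dy": -0.63,"dz": 0.02,"rx": 0,"ry": 0.34,"rz": 0.04,"gripper": 1},{"dx": 0.08,"dy": -0.63,"dz": 0.02,"rx": 0,"ry": 0.34,"rz": 0.04,"gripper": 1},{"dx": 0,"dy": 0,"dz": 0,"rx": 0,"ry": 0,"rz": 0,"gripper": 1},{"dx": 0,"dy": 0,"dz": 0,"rx": 0,"ry": 0,"rz": 0,"gripper": 1}])

```text
time: 26.0
tool_pos: [0.522, 0.1771, 0.1965]
ee_rot: [[0.966, 0.021, 0.257], [0.021, -1.0, 0.002], [0.257, 0.004, -0.967]]
force: [0.2, -0.2, -5.5]
gripper_width: 0.207
grip_force: 60.0
```

```bash
python3 st_l.py .04 6
```

```text
p [0.522  0.1771 0.1965] j [ -20.2   13.2   -6.5  117.7   13.4   36.6 -125. ] f [ 0.2 -0.2 -5.5] 0.20724519745776968
rot err(tool,deg) [ 0.19 20.13  0.07]
key in face mm [-1.2 78.8 89.3] f face [-3.  -0.2 -4.6]
6 rows d [ 0.1   -0.007  0.255] r [0.007 0.004 0.001]
```

>>> apply_moves(motion=[{"dx": 0.1,"dy": -0.01,"dz": 0.255,"rx": 0.01,"ry": 0,"rz": 0,"gripper": 1},{"dx": 0.1,"dy": -0.01,"dz": 0.255,"rx": 0.01,"ry": 0,"rz": 0,"gripper": 1},{"dx": 0.1,"dy": -0.01,"dz": 0.255,"rx": 0.01,"ry": 0,"rz": 0,"gripper": 1},{"dx": 0.1,"dy": -0.01,"dz": 0.255,"rx": 0,"ry": 0,"rz": 0,"gripper": 1},{"dx": 0.1,"dy": -0.01,"dz": 0.255,"rx": 0,"ry": 0,"rz": 0,"gripper": 1},{"dx": 0.1,"dy": -0.01,"dz": 0.255,"rx": 0,"ry": 0,"rz": 0,"gripper": 1},{"dx": 0,"dy": 0,"dz": 0,"rx": 0,"ry": 0,"rz": 0,"gripper": 1},{"dx": 0,"dy": 0,"dz": 0,"rx": 0,"ry": 0,"rz": 0,"gripper": 1}])

```text
time: 26.8
tool_pos: [0.5523, 0.1801, 0.157]
ee_rot: [[0.966, 0.021, 0.258], [0.02, -1.0, 0.006], [0.258, -0.0, -0.966]]
force: [-0.6, -0.2, -5.4]
gripper_width: 0.203
grip_force: 60.0
```

```bash
python3 st_l.py .0225 4; python3 - <<'E'
from chk import *
F=face_R(YAW);R,p=now();off=np.array([-.0009,0,.0091]);k=F.T@(p+R@off-F0)
ds=get_image("side");d=get_image("top");np.savez("/tmp/top4.npz",**d);np.savez("/tmp/side4.npz",**ds)
chk(d,F,k[2],np.arange(.025,.066,.006),.0535,.08)
a=cv2.resize(ds["image"][130:205,210:290,::-1],None,fx=5,fy=5,interpolation=2)
b=cv2.resize(d["image"][150:225,130:210,::-1],None,fx=5,fy=5,interpolation=2)
cv2.imwrite("pics/hold3.png",np.hstack([a,b]))
E
```

```text
p [0.5523 0.1801 0.157 ] j [ -19.9   19.    -5.5  115.9   14.6   32.2 -125.3] f [-0.6 -0.2 -5.4] 0.2032649039575866
rot err(tool,deg) [-1.000e-02  2.003e+01 -2.000e-02]
key in face mm [ 1.  81.2 39.5] f face [-3.6 -0.2 -4.1]
4 rows d [0.041 0.01  0.136] r [-0.001  0.002 -0.001]
short arm x mm (min grey,width): [(np.float64(53.1), 71, np.float64(8.0)), (np.float64(51.1), 70, np.float64(6.0)), (np.float64(50.6), 70, np.float64(6.0)), (np.float64(50.8), 70, np.float64(7.0)), (np.float64(49.9), 71, np.float64(8.0)), (np.float64(49.5), 68, np.float64(6.5)), (np.float64(52.3), 60, np.float64(17.5))]
long arm (x,y,width): [(24, np.float64(82.3), np.float64(26.0)), (28, np.float64(80.8), np.float64(24.5)), (32, np.float64(81.5), np.float64(20.0)), (36, np.float64(81.2), np.float64(20.0)), (40, np.float64(80.8), np.float64(21.5)), (44, np.float64(73.9), np.float64(29.0))]
```

View pics/hold3.png

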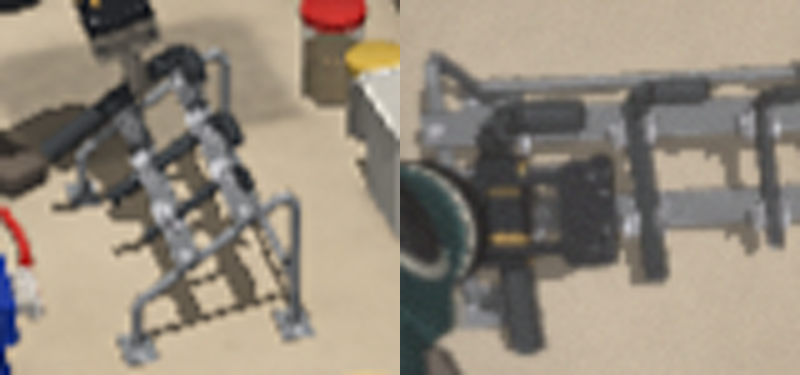

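```bash
sed -i 's/slott(.08,/slott(.0806,/' st_l.py; python3 st_l.py .021 5 .002
```

```text
p [0.5524 0.1802 0.1575] j [ -19.9   18.9   -5.5  115.9   14.6   32.2 -125.3] f [-0.4  0.3 -5.2] 0.20458219965232183
rot err(tool,deg) [-0.04 19.98 -0.02]
key in face mm [ 1.4 81.3 39.9] f face [-3.3  0.3 -4. ]
5 rows d [0.047 0.005 0.117] r [-0.002 -0.001 -0.   ]
```

>>> apply_moves(motion=[{"dx": 0.047,"dy": 0.005,"dz": 0.117,"rx": 0,"ry": 0,"rz": 0,"gripper": 1},{"dx": 0.047,"dy": 0.005,"dz": 0.117,"rx": 0,"ry": 0,"rz": 0,"gripper": 1},{"dx": 0.047,"dy": 0.005,"dz": 0.117,"rx": 0,"ry": 0,"rz": 0,"gripper": 1},{"dx": 0.047,"dy": 0.005,"dz": 0.117,"rx": 0,"ry": 0,"rz": 0,"gripper": 1},{"dx": 0.047,"dy": 0.005,"dz": 0.117,"rx": 0,"ry": 0,"rz": 0,"gripper": 1},{"dx": 0,"dy": 0,"dz": 0,"rx": 0,"ry": 0,"rz": 0,"gripper": 1}])

```text
time: 27.5
tool_pos: [0.5637, 0.1797, 0.142]
ee_rot: [[0.966, 0.021, 0.258], [0.02, -1.0, 0.006], [0.258, -0.0, -0.966]]
force: [-1.2, 0.5, -4.1]
gripper_width: 0.206
grip_force: 60.0
```

```bash
python3 st_l.py .009 5 .002
```

```text
p [0.5637 0.1797 0.142 ] j [ -19.8   21.2   -5.1  115.2   15.1   30.7 -125.2] f [-1.2  0.5 -4.1] 0.20581036327366659
rot err(tool,deg) [-2.000e-02  2.002e+01 -1.000e-02]
key in face mm [ 1.7 80.6 20.7] f face [-3.3  0.5 -2.7]
5 rows d [ 0.028 -0.     0.073] r [-0.001  0.001 -0.   ]
```

>>> apply_moves(motion=[{"dx": 0.028,"dy": 0,"dz": 0.073,"rx": 0,"ry": 0,"rz": 0,"gripper": 1},{"dx": 0.028,"dy": 0,"dz": 0.073,"rx": 0,"ry": 0,"rz": 0,"gripper": 1},{"dx": 0.028,"dy": 0,"dz": 0.073,"rx": 0,"ry": 0,"rz": 0,"gripper": 1}])

```text
time: 27.8
tool_pos: [0.5674, 0.18, 0.137]
ee_rot: [[0.966, 0.021, 0.259], [0.02, -1.0, 0.006], [0.259, -0.001, -0.966]]
force: [-0.0, -0.3, -7.1]
gripper_width: 0.206
grip_force: 60.0
```

>>> apply_moves(motion=[{"dx": 0.028,"dy": 0,"dz": 0.073,"rx": 0,"ry": 0,"rz": 0,"gripper": 1},{"dx": 0.028,"dy": 0,"dz": 0.073,"rx": 0,"ry": 0,"rz": 0,"gripper": 1},{"dx": 0,"dy": 0,"dz": 0,"rx": 0,"ry": 0,"rz": 0,"gripper": 1}])

```text
time: 28.1
tool_pos: [0.5702, 0.1797, 0.1337]
ee_rot: [[0.966, 0.02, 0.258], [0.02, -1.0, 0.005], [0.258, -0.0, -0.966]]
force: [-8.3, -1.6, 9.1]
gripper_width: 0.207
grip_force: 60.1
```

```bash
python3 st_l.py .009 5 .002
```

```text
p [0.5702 0.1797 0.1337] j [ -19.7   22.4   -4.8  114.7   15.3   30.  -125.2] f [-8.3 -1.6  9.1] 0.20679566100475677
rot err(tool,deg) [ 1.000e-02  2.003e+01 -3.000e-02]
key in face mm [ 2.3 80.5 10.1] f face [-1.6 -1.4 12.2]
5 rows d [ 0.    -0.001  0.008] r [ 0.     0.001 -0.001]
```

>>> apply_moves(motion=[{"dx": 0.02,"dy": 0,"dz": 0.045,"rx": 0,"ry": 0,"rz": 0,"gripper": 1},{"dx": 0.02,"dy": 0,"dz": 0.045,"rx": 0,"ry": 0,"rz": 0,"gripper": 1},{"dx": 0,"dy": 0,"dz": 0,"rx": 0,"ry": 0,"rz": 0,"gripper": 1}])

```text
time: 28.4
tool_pos: [0.5704, 0.1798, 0.1334]
ee_rot: [[0.966, 0.02, 0.257], [0.02, -1.0, 0.004], [0.257, 0.001, -0.967]]
force: [-24.6, -5.0, 32.6]
gripper_width: 0.209
grip_force: 60.2
```

```bash
python3 st_l.py .009 5 .002
```

```text
p [0.5704 0.1798 0.1334] j [ -19.7   22.5   -4.9  114.5   15.3   30.2 -125.2] f [-24.6  -5.   32.6] 0.2090624826007267
rot err(tool,deg) [ 0.07 20.13 -0.  ]
key in face mm [ 2.4 80.5  9.8] f face [-1.5 -4.5 40.8]
5 rows d [-0.001 -0.001  0.006] r [ 0.003  0.005 -0.001]
```

>>> apply_moves(motion=[{"dx": -0.03,"dy": 0,"dz": -0.08,"rx": 0,"ry": 0,"rz": 0,"gripper": 1},{"dx": 0,"dy": 0,"dz": 0,"rx": 0,"ry": 0,"rz": 0,"gripper": 0.25},{"dx": 0,"dy": 0,"dz": 0,"rx": 0,"ry": 0,"rz": 0,"gripper": 0.25},{"dx": 0,"dy": 0,"dz": 0,"rx": 0,"ry": 0,"rz": 0,"gripper": 0.25},{"dx": -0.15,"dy": 0,"dz": -0.4,"rx": 0,"ry": 0,"rz": 0,"gripper": 0.25},{"dx": -0.3,"dy": 0,"dz": -0.8,"rx": 0,"ry": 0,"rz": 0,"gripper": 0.25},{"dx": -0.3,"dy": 0,"dz": -0.8,"rx": 0,"ry": 0,"rz": 0,"gripper": 0.25},{"dx": -0.3,"dy": 0,"dz": -0.8,"rx": 0,"ry": 0,"rz": 0,"gripper": 0.25},{"dx": -0.4,"dy": 0,"dz": -0.8,"rx": 0,"ry": 0,"rz": 0,"gripper": 0.25},{"dx": -1,"dy": 0,"dz": -0.5,"rx": 0,"ry": 0,"rz": 0,"gripper": 0.25}])

```text
time: 29.4
tool_pos: [0.4696, 0.1781, 0.2353]
ee_rot: [[0.964, 0.02, 0.264], [0.018, -1.0, 0.008], [0.264, -0.003, -0.965]]
force: [-0.5, -0.1, -0.2]
gripper_width: 0.374
grip_force: 0.0
```

>>> apply_moves(motion=[{"dx": -0.9,"dy": 0.3,"dz": -0.3,"rx": 0,"ry": -0.5,"rz": 0,"gripper": 0.25},{"dx": -0.9,"dy": 0.3,"dz": -0.3,"rx": 0,"ry": -0.5,"rz": 0,"gripper": 0.25},{"dx": 0,"dy": 0.9,"dz": -0.3,"rx": 0,"ry": -0.5,"rz": 0,"gripper": 0.25},{"dx": 0,"dy": 0.9,"dz": -0.3,"rx": 0,"ry": -0.5,"rz": 0,"gripper": 0.25},{"dx": 0,"dy": 0.9,"dz": 0,"rx": 0,"ry": -0.5,"rz": 0,"gripper": 0.25},{"dx": 0,"dy": 0.9,"dz": 0,"rx": 0,"ry": 0,"rz": 0,"gripper": 0.25},{"dx": 0,"dy": 0.9,"dz": 0,"rx": 0,"ry": 0,"rz": 0,"gripper": 0.25},{"dx": 0,"dy": 0.9,"dz": 0,"rx": 0,"ry": 0,"rz": 0,"gripper": 0.25},{"dx": 0,"dy": 0,"dz": 0,"rx": 0,"ry": 0,"rz": 0,"gripper": 0.25}])

```text
time: 30.3
tool_pos: [0.4123, -0.0066, 0.2552]
ee_rot: [[0.999, 0.015, 0.045], [0.015, -1.0, 0.001], [0.045, -0.0, -0.999]]
force: [0.1, 1.1, 0.8]
gripper_width: 0.378
grip_force: 0.0
```

```bash
python3 - <<'E'
from chk import *
F=face_R(YAW);d=get_image("top");ds=get_image("side")
chk(d,F,.0095,np.arange(.025,.066,.006),.0535,.08);chk(d,F,.007,np.arange(-.045,-.012,.006),.051,0)
v,u=np.mgrid[160:215,128:236];uv=np.c_[u.ravel(),v.ravel()];q=(bydepth(d,uv)-F0)@F
for n,y,a in(("L",.08,19),("M",0,14),("S",-.08,10)):
    for x0,x1 in((-.06,-.046),(-.018,.018)):
        k=(abs(q[:,1]-y)<.004)&(q[:,0]>x0)&(q[:,0]<x1)&(abs(q[:,2])<.05);print(n,a,x0,(np.percentile(q[k,2],[25,50,75])*1000).round(1),k.sum())
a=cv2.resize(ds["image"][130:205,205:285,::-1],None,fx=5,fy=5,interpolation=2)
b=cv2.resize(d["image"][150:225,130:210,::-1],None,fx=5,fy=5,interpolation=2)
cv2.imwrite("pics/end.png",np.hstack([a,b]))
E
```

```text
short arm x mm (min grey,width): [(np.float64(55.5), 74, np.float64(4.5)), (np.float64(52.4), 69, np.float64(7.5)), (np.float64(52.7), 73, np.float64(5.5)), (np.float64(52.3), 68, np.float64(6.5)), (np.float64(53.2), 74, np.float64(4.0)), (np.float64(52.9), 70, np.float64(5.0)), (np.float64(51.7), 62, np.float64(10.5))]
long arm (x,y,width): [(24, np.float64(83.0), np.float64(10.0)), (28, np.float64(82.5), np.float64(10.5)), (32, np.float64(81.9), np.float64(12.0)), (36, np.float64(81.3), np.float64(13.5)), (40, np.float64(79.9), np.float64(19.5)), (44, np.float64(77.1), np.float64(23.5))]
short arm x mm (min grey,width): [(np.float64(52.1), 75, np.float64(1.5)), (np.float64(48.5), 73, np.float64(2.0)), (np.float64(49.0), 73, np.float64(3.0)), (np.float64(49.6), 73, np.float64(3.5)), (np.float64(48.8), 75, np.float64(3.5)), (np.float64(51.1), 71, np.float64(9.5))]
long arm (x,y,width): [(21, np.float64(1.5), np.float64(0.0)), (25, np.float64(1.2), np.float64(0.0)), (29, np.float64(1.4), np.float64(1.0)), (33, np.float64(1.4), np.float64(1.0)), (37, np.float64(0.1), np.float64(7.0)), (41, np.float64(-1.2), np.float64(9.5))]
L 19 -0.06 [19.1 20.9 22.1] 8
L 19 -0.018 [19.  20.3 21.5] 27
M 14 -0.06 [14.8 15.4 15.9] 10
M 14 -0.018 [12.7 13.8 14.9] 25
S 10 -0.06 [ 9.4 10.2 11.3] 8
S 10 -0.018 [ 9.3 10.9 11.5] 24
```

View pics/end.png

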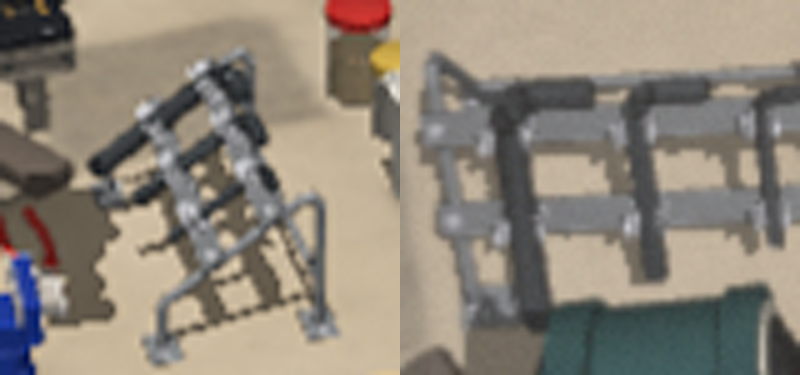

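```bash
python3 -c "
from station import *
print(sign_off())"
```

```text
the job is handed in; nothing more can be done
None
```

The middle and large hex keys are pushed fully home in the middle and left-hand clips beside the small one. The final depth check put their upper faces about 14 and 20 mm off the rack face (14 and 19 mm expected), and the job was handed in at about 30 s with the arm clear. No verdict came back.

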